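# Clamp a slide cassette with a ratchet knob

### The arm

A 7-joint arm with a two-finger parallel gripper is mounted at the origin on the work surface. World frame = base frame: x ahead of the robot, y to its left, z up, the work surface at z = 0. Lengths are in m, angles in rad, forces in N, time in s.
With the tool pointing down it reaches from about 0.4 to 0.85 m from the base axis. Payload 4.5 kg.
Tool frame: the origin (TCP) lies between the finger pads; the fingertips stand 17 mm ahead of it and the grasp point (between the pads) lies 2 mm behind it; z points along the fingers, y is the direction in which the jaws open and shut (so a half turn about z gives the same grasp; the last joint's range is limited). The gripper opens to 88 mm and grips with 3 to 60 N. Pads are 18 mm wide; open, the fingers measure 123 mm over their backs; the gripper's body (75 mm by 187 mm) begins 45 mm behind the grasp point.
Start: joints at [-1.235, 0.689, -0.195, 1.565, 0.157, 0.902, -0.215], TCP at [0.186, 0.597, 0.256] pointing down, gripper open.
Joint ranges: [-3.01, 3.01], [-0.46, 2.08], [-1.47, 1.51], [0.13, 2.56], [-1, 4.14], [0.04, 2.09], [-2.66, 2.66]. Speed limits (rad/s): [2.57, 2.57, 3.14, 3.14, 3.14, 3.14, 3.14].

### API

Orientations are given as a rotation vector (axis times angle).
In Python, from station import env gives the robot as it stands.
- The arm moves only by the tool step_arm, never from a script. Its argument "moves" is a list of rows, each a list of 4 numbers: the shift along the tool's x, y, z in units of 30 mm (1.0 is 30 mm), then the turn about the tool's z in units of 6 degrees (1.0 is 6 degrees). In form: [[tx, ty, tz, spin], ...]. A call has exactly 8 rows; each row shifts and turns the pose as measured when the row begins, along the tool's axes as they then stand; what a row does not reach is not made up. A row lasts 1/10 s, in which the tool goes at most 50 mm and 8.59 degrees, less where a joint would pass 70% of its speed; a pose out of reach is approached as far as the arm can. A call is refused whole if a number of a shift passes 1 or a number of a turn 1, either way. A call with a gripper value outside its range is refused whole. "fingers" is the finger opening in mm, from 0 to 88.1, set as the call begins (left out, the last holds). The fingers move at their own pace and stop on an object; "force" is the grip in N (left out, the last holds). Time passes only in rows, so rows that do not move let the fingers close, or fill a call up. It gives the time, the measured TCP pose, the force and the opening at its end, in the units of the state.
- env.read_state(): the state, without advancing time (a new reading comes with each control period).
- env.read_camera(name): name is "scene" or "top" or "wrist"; returns a dict with "image" (480x640x3 uint8, blue, green, red), "fx", "fy", "cx", "cy" (pixels), "T" (4x4, takes a point from camera to world coordinates). Camera axes: x right, y down, z forward; pixel columns grow to the right and rows downward; lengths in m; the calibration is good to about 2 mm. A picture is of the moment at which its call begins. There is no depth.
- env.sign_off(): hands the job in, once; it reports no verdict.
The state is a dict: "time": time; "joints": joint angles; "dq": joint speeds; "tau": joint torques, N m; "ee_pos": TCP position; "tcp_rot": TCP orientation; "force": force on the tool from outside, world axes, zero at the start; "ft_torque": the same for the moment, N m; "grip_width": finger opening in m.
Only numpy, scipy, OpenCV 4.12 (cv2) and the standard library are available. Lean on these libraries where they do the work, as an engineer would, in place of code of your own. Each camera call takes 0.05 s, during which the arm holds its last target.

### The job

Stand the white slide cassette upright in the bed of the ratchet clamp, between the rubber pad and the steel stop. Then wind the black knob clockwise, letting the sprung pawl click over the small teeth, until the pawl drops into the one deep notch of the ratchet wheel; do not force it on past that notch. Let go so that the pawl holds the wheel there with the cassette clamped against the stop, and leave the beaker, tube rack and tip box where they are.

Things in the scene. Friction and masses are not known exactly. Their poses are not given: they have to be found in the camera images.
- clamp: Bench clamp, fixed: aluminium base plate 150 x 215 x 12 mm with bed, ratchet wheel and knob. Origin on the bench surface, z up. In its axes the bed is on the +y side, the knob on the -y side; the steel stop's face is at y = 59 mm, the rubber pad's face at y = 22 mm while unwound. Stop, pad and jaw are 34 mm high above the bench: keep the fingers above that in the bed.
- bed (a point): Middle of the bed's floor, 12 mm above the bench; axes as the clamp's. The cassette goes here with its long side along x. Room: 88 mm along x between two end guides 10 mm high, 37 mm along y between pad and stop. Clamped against the stop, the cassette's centre is at y = +3.5 mm from here.
- cassette_mid (a point): Centre of the slide cassette, a loose closed white plastic box 80 mm (its x) by 30 mm (its y) by 56 mm (its z, upright), about 100 g; the point is half-way up, 28 mm above its underside. Starts standing on the bench, left or right of the clamp.
- knob_grip (a point): Centre of the black bar knob, on the wheel's axis, 65 mm above the bench. The bar is 54 mm long (along the point's x), 16 mm thick (y) and reaches from 42 to 84 mm above the bench. It is one piece with the ratchet wheel. A spring turns it back when let go, until the pawl catches a tooth: 0.06 N m unwound, growing 0.03 N m per rad.
- wheel_axis (a point): Centre of the steel ratchet wheel's top, on its vertical axis, 31 mm above the bench; axes as the clamp's. The wheel is 76 mm across, below the knob. The pawl (top 31 mm above the bench) slides towards the axis in a carrier that is clamped at an angle anywhere within 0.7 rad either side of this +x; that angle is not measured.
- knob (a joint): Winding angle of knob and wheel, rad: 0 unwound, grows clockwise from above, stop at 2.7. Plain rim, then 3 small teeth 0.25 rad apart; the third drops into the deep notch, at 0.77 to 2.17 rad depending on the carrier. Winding takes 0.1 to 0.3 N m on small teeth, over 0.5 N m to climb the notch's steep far side, 0.1 to 0.24 rad past the drop; beyond, no way back. Jaw moves 10 mm per rad.
- pawl (a joint): How far the sprung pawl has moved in towards the wheel, m: 0 on the tip of a tooth, about 0.004 on the plain rim or behind a small tooth, about 0.008 in the deep notch. About 4 N of spring pushes it in.
- beaker: Glass beaker, 68 mm across, 85 mm high, loose, on the other side of the clamp from the cassette; origin at the centre of its underside.
- tube_rack: Blue tube rack 100 x 200 x 70 mm, loose, behind the clamp on the right; origin at the centre of its underside.
- tip_box: Yellow tip box 120 x 85 x 54 mm, loose, behind the clamp on the left; origin at the centre of its underside.
There are look-alikes about, which are no part of the job. What is meant by the part that bears cassette_mid is not green, orange or yellow, and is the smaller of those in its own colour.

How it is judged:
On the way, in this order (a step that is already met when the one before it is completed fails the run):
1. the cassette stands upright in the bed of the clamp, with the knob still unwound (z of cassette_mid in the frame of clamp below 0.043 m and y of cassette_mid in the frame of clamp between 0.032 and 0.05 m and x of cassette_mid in the frame of clamp between -0.008 and 0.008 m and angle between cassette_mid's own z axis and vertical below 0.12 rad and value of joint knob below 0.4 rad), for 0.2 s.
2. the pawl has dropped into the deep notch (value of joint pawl above 0.0062 m), for 0.2 s.
At the end, for the whole second after the job is handed in: The knob is let go and at rest with the pawl in the deep notch (pawl in by more than 6.2 mm), and the cassette stands on the bed floor (within 3 mm), upright within 0.08 rad, against the stop (within 2.5 mm), within 8 mm of the bed's middle lengthwise (value of joint pawl above 0.0062 m and velocity of joint knob between -0.05 and 0.05 rad/s and value of joint knob above 0.6 rad and y of cassette_mid in the frame of clamp between 0.0415 and 0.047 m and x of cassette_mid in the frame of clamp between -0.008 and 0.008 m and z of cassette_mid in the frame of clamp below 0.043 m and angle between cassette_mid's own z axis and vertical below 0.08 rad); the robot touches nothing.
It fails at once if a bystander is moved by more than 30 mm (distance of any of beaker, tube_rack, tip_box from where it was at the start of the episode above 0.03 m).
It also fails if it takes over 72 s, if anything falls off the work surface, if the arm or the gripper's body presses on something with over 40 N, if the wrist force passes 120 N, or if a joint passes its speed limit or range.

## Working session

There is one attempt and no reset: what is moved stays moved. The work goes in short steps, Python scripts to look and compute and a tool call to move; the robot and the scene stay as the last step left them, time stands still between calls to the robot, and variables do not carry over. Pictures are saved under pics/ and viewed, and the job is handed in when it is done.

Besides the shell and the picture viewer there is one more tool, called after "Request:" in YAML: its name, and indented under it one key for each argument. step_arm: Moves the arm, as the interface text tells. Its arguments: {"type":"object","properties":{"moves":{"type":"array"},"fingers":{"type":"number"},"force":{"type":"number"}},"required":["moves"]}

```bash
mkdir -p pics; cat > h.py <<'E'
import numpy as np, cv2
from station import env
def shot(n,fn,crop=None,scale=1):
    c=env.read_camera(n); im=c["image"]
    np.savez('pics/'+fn+'.npz',**{k:c[k] for k in c})
    if crop: im=im[crop[1]:crop[3],crop[0]:crop[2]]
    if scale!=1: im=cv2.resize(im,None,fx=scale,fy=scale,interpolation=cv2.INTER_CUBIC)
    cv2.imwrite('pics/'+fn+'.png',im); return c
def crop(fn,out,x0,y0,x1,y1,s):
    im=np.load('pics/'+fn+'.npz')['image'][y0:y1,x0:x1]
    cv2.imwrite('pics/'+out+'.png',cv2.resize(im,None,fx=s,fy=s,interpolation=cv2.INTER_CUBIC))
def ray(fn,u,v,z):
    c=np.load('pics/'+fn+'.npz'); T=c['T']
    d=T[:3,:3]@np.array([(u-c['cx'])/c['fx'],(v-c['cy'])/c['fy'],1]); o=T[:3,3]
    return o+d*(z-o[2])/d[2]
def proj(fn,p):
    c=np.load('pics/'+fn+'.npz'); T=c['T']
    q=T[:3,:3].T@(np.array(p)-T[:3,3]); return np.array([c['fx']*q[0]/q[2]+c['cx'],c['fy']*q[1]/q[2]+c['cy']])
def st():
    s=env.read_state(); 
    from scipy.spatial.transform import Rotation as R
    print(round(s['time'],2),np.round(s['ee_pos'],4),'\n',np.round(R.from_rotvec(s['tcp_rot']).as_matrix(),3),'\n',np.round(s['force'],2),np.round(s['ft_torque'],3),s['grip_width'],np.round(s['joints'],3)); return s
E
python3 - <<'E'
from h import *
for n in("scene","top","wrist"): shot(n,n+"0")
st()
E
```

```text
0.15 [0.1857 0.5963 0.2551] 
 [[-0.955  0.297 -0.   ]
 [ 0.297  0.955 -0.001]
 [-0.    -0.001 -1.   ]] 
 [-0.48  0.23 -0.58] [-0.01  -0.023  0.024] 0.08856986207110794 [-1.235  0.69  -0.195  1.566  0.157  0.903 -0.215]
```

View pics/scene0.png

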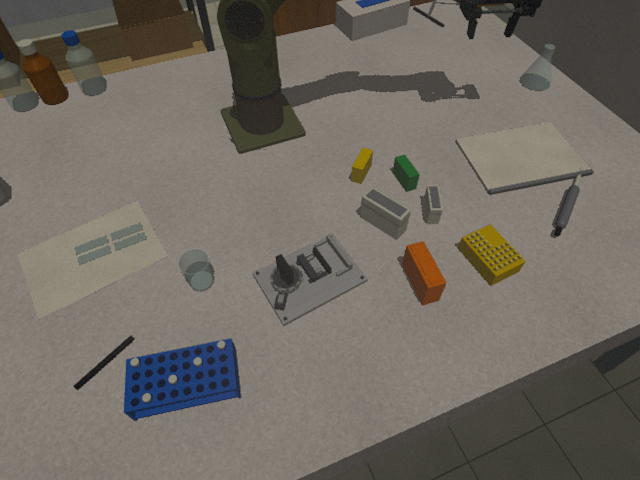

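View pics/top0.png

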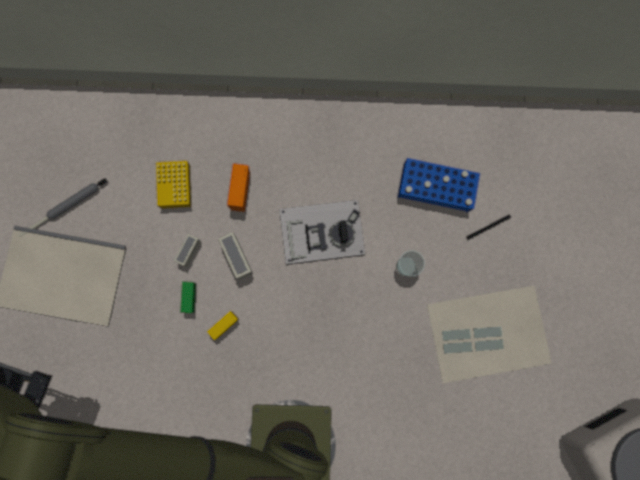

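View pics/wrist0.png

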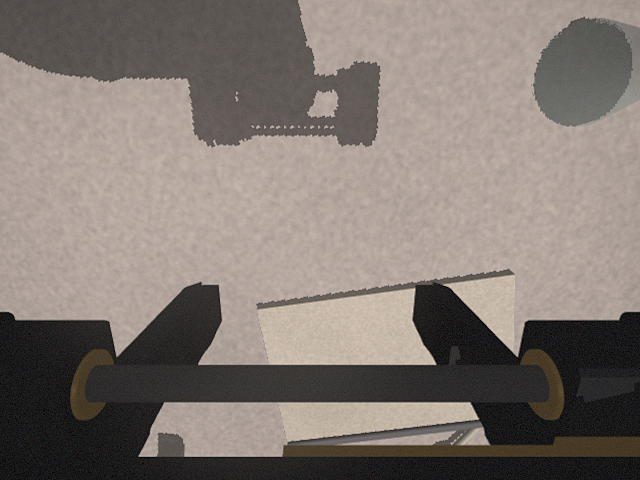

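```bash
python3 - <<'E'
from h import *
crop('top0','t0a',160,190,390,290,3.4)
crop('scene0','s0a',240,150,460,330,3.6)
E
```

```text
(no output)
```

View pics/t0a.png

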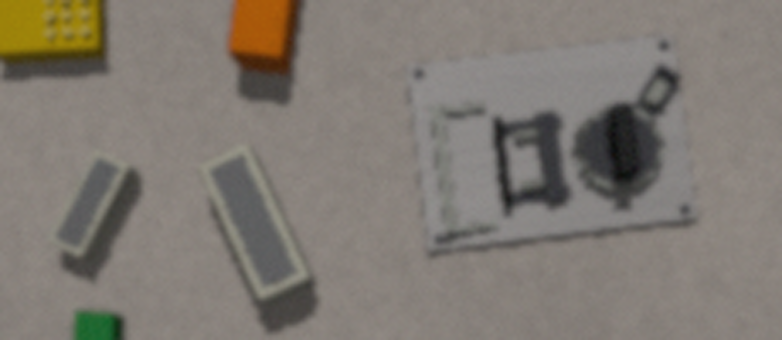

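View pics/s0a.png

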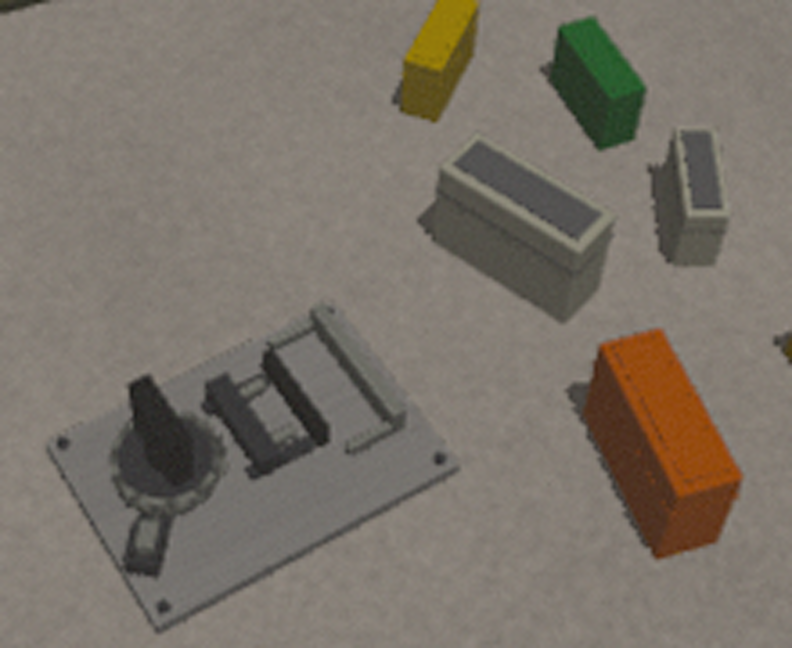

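```bash
cat > fit.py <<'E'
from h import *
from scipy.optimize import least_squares
def fit(obs,pts,x0,free_z=False):
    # obs: list of (fn, list of px) matching pts order (local x,y,z)
    def P(x): 
        c,s=np.cos(x[2]),np.sin(x[2]); return [np.array([x[0]+c*p[0]-s*p[1],x[1]+s*p[0]+c*p[1],p[2]]) for p in pts]
    def f(x):
        r=[]
        for fn,px in obs:
            for p,q in zip(P(x),px):
                if q is not None: r+=list(proj(fn,p)-np.array(q))
        return np.array(r)
    s=least_squares(f,x0); print(np.round(s.x,4),np.round(s.fun.reshape(-1,2),1).tolist()); return s.x
E
python3 - <<'E'
from fit import *
t=lambda u,v:((u+.5)/3.4-.5+160,(v+.5)/3.4-.5+190)
s=lambda u,v:((u+.5)/3.6-.5+240,(v+.5)/3.6-.5+150)
print(np.load('pics/top0.npz')['T'].round(3), np.load('pics/scene0.npz')['T'].round(3))
# clamp: corners local: (+x,+y)=TL,(+x,-y)=TR,(-x,-y)=BR,(-x,+y)=BL
z=.012
L=[(.075,.1075,z),(.075,-.1075,z),(-.075,-.1075,z),(-.075,.1075,z)]
T=[t(412,68),t(672,40),t(693,220),t(432,253)]
S=[s(458,465),s(158,628),s(50,445),s(325,300)]
print([ray('top0',*q,z).round(4) for q in T],[ray('scene0',*q,z).round(4) for q in S])
x0=[.5,0,0]
for o in([('top0',T)],[('scene0',S)],[('top0',T),('scene0',S)]): fit(o,L,x0)
z=.056
T=[t(100,155),t(133,170),t(82,258),t(55,242)]
S=[s(726,217),s(688,220),s(677,128),s(711,128)]
print([ray('top0',*q,z).round(4) for q in T],[ray('scene0',*q,z).round(4) for q in S])
L=[(.04,.015,z),(.04,-.015,z),(-.04,-.015,z),(-.04,.015,z)]
for o in([('top0',T)],[('scene0',S)],[('top0',T),('scene0',S)]): fit(o,L,[.5,.3,-.5])
E
```

```text
[[ 0.028 -0.991  0.132  0.319]
 [-0.999 -0.031 -0.022 -0.002]
 [ 0.026 -0.131 -0.991  1.606]
 [ 0.     0.     0.     1.   ]] [[ 0.378  0.737 -0.561  1.073]
 [ 0.926 -0.308  0.22  -0.24 ]
 [-0.011 -0.602 -0.798  0.881]
 [ 0.     0.     0.     1.   ]]
[array([0.6159, 0.0462, 0.012 ]), array([ 0.6453, -0.16  ,  0.012 ]), array([ 0.5015, -0.1791,  0.012 ]), array([0.4692, 0.0255, 0.012 ])] [array([0.6198, 0.0475, 0.012 ]), array([ 0.6525, -0.1616,  0.012 ]), array([ 0.5082, -0.1827,  0.012 ]), array([0.4696, 0.0214, 0.012 ])]
[ 0.558  -0.0669  0.1452] [[-1.5, -0.3], [0.9, -0.9], [1.8, 0.8], [-1.2, 0.3]]
[ 0.5623 -0.0686  0.1668] [[0.7, -0.9], [-0.0, 0.7], [-2.1, -0.1], [1.5, -0.2]]
[ 0.5603 -0.0678  0.1574] [[-1.4, -0.6], [0.9, -2.1], [2.5, -0.5], [-0.4, -0.1], [0.6, -1.2], [-0.5, -0.5], [-1.9, -1.4], [2.0, -0.7]]
[array([0.5324, 0.2805, 0.056 ]), array([0.5217, 0.2548, 0.056 ]), array([0.4532, 0.2898, 0.056 ]), array([0.4647, 0.3108, 0.056 ])] [array([0.5388, 0.2786, 0.056 ]), array([0.5314, 0.2543, 0.056 ]), array([0.4568, 0.2897, 0.056 ]), array([0.4658, 0.3112, 0.056 ])]
[ 0.493   0.284  -0.4461] [[0.2, -1.2], [0.7, -0.4], [0.8, 1.1], [-1.6, 0.5]]
[ 0.4982  0.2834 -0.421 ] [[1.2, 0.3], [-0.9, -0.7], [-1.5, 0.1], [1.2, 0.3]]
[ 0.4953  0.2842 -0.4319] [[-0.1, -2.1], [0.5, -1.4], [1.0, 0.2], [-1.4, -0.3], [0.7, -0.6], [-1.5, -1.7], [-1.7, -0.8], [1.0, -0.5]]
```

```bash
cat >> h.py <<'E'
def go(target,yaw_y=None):
    """needed shift units in tool axes; yaw_y: desired world angle (deg) of tool y"""
    from scipy.spatial.transform import Rotation as R
    s=env.read_state(); M=R.from_rotvec(s['tcp_rot']).as_matrix()
    d=M.T@(np.array(target)-s['ee_pos'])/.03
    print('t',round(s['time'],2),'pos',s['ee_pos'].round(4),'units',d.round(3),'J',np.round(s['joints'],2))
    a=np.degrees(np.arctan2(M[1,1],M[0,1])); print('tool y ang',a.round(2),'tilt',M[:,2].round(3))
    if yaw_y is not None:
        e=(a-yaw_y+90)%180-90; print('spin units',(e/6).round(3))
E
python3 - <<'E'
from h import *
from scipy.spatial.transform import Rotation as R
s=env.read_state();M=R.from_rotvec(s['tcp_rot']).as_matrix()
c=np.load('pics/wrist0.npz');T=c['T']
print(M.T@(T[:3,3]-s['ee_pos']), (M.T@T[:3,:3]).round(3),c['fx'])
print(proj('wrist0',s['ee_pos']),proj('wrist0',s['ee_pos']-[0,0,.2]))
go([.495,.284,.2],65.3)
E
```

```text
[ 0.08222573 -0.00068149 -0.13073424] [[-0.    -0.95  -0.312]
 [ 1.     0.    -0.   ]
 [ 0.    -0.312  0.95 ]] 360.6620506094178
[318.54249794 322.84611273] [317.93193499 206.38437074]
t 0.15 pos [0.1857 0.5963 0.2551] units [-12.939  -6.874   1.848] J [-1.24  0.69 -0.19  1.57  0.16  0.9  -0.22]
tool y ang 72.71 tilt [-0.    -0.001 -1.   ]
spin units 1.236
```

Request:
step_arm:
  moves:
    - [-1,-0.53,0,0.2]
    - [-1,-0.53,0,0.2]
    - [-1,-0.53,0,0.2]
    - [-1,-0.53,0,0.2]
    - [-1,-0.53,0,0.2]
    - [-1,-0.53,0,0.2]
    - [-1,-0.53,0,0]
    - [-1,-0.53,0,0]
  fingers: 60

```text
time: 0.95
ee_pos: [0.3629, 0.3878, 0.2519]
tcp_rot: [-0.655, -3.067, 0.003]
force: [-0.3, -0.5, -0.9]
grip_width: 0.0599
```

```bash
python3 - <<'E'
from h import *
go([.495,.284,.2],65.3)
E
```

```text
t 0.95 pos [0.3629 0.3878 0.2519] units [-5.44  -1.355  1.707] J [-0.78  0.57 -0.2   1.85  0.15  0.74  0.09]
tool y ang 65.9 tilt [-0.006 -0.001 -1.   ]
spin units 0.101
```

Request:
step_arm:
  moves:
    - [-1,-0.25,0.2,0]
    - [-1,-0.25,0.3,0]
    - [-1,-0.25,0.3,0]
    - [-1,-0.25,0.3,0]
    - [-1,-0.25,0.3,0]
    - [-0.4,-0.1,0.3,0]
    - [0,0,0,0]
    - [0,0,0,0]

```text
time: 1.75
ee_pos: [0.5002, 0.2747, 0.1972]
tcp_rot: [-0.666, -3.064, 0.008]
force: [0.0, 0.4, 0.4]
grip_width: 0.0601
```

```bash
python3 - <<'E'
from h import *
shot('wrist','w1'); go([.495,.284,.15],65.3)
E
```

```text
t 1.8 pos [0.4999 0.275  0.1973] units [0.266 0.216 1.576] J [-0.47  0.7  -0.2   1.78  0.2   0.69  0.37]
tool y ang 65.51 tilt [-0.007 -0.004 -1.   ]
spin units 0.035
```

View pics/w1.png

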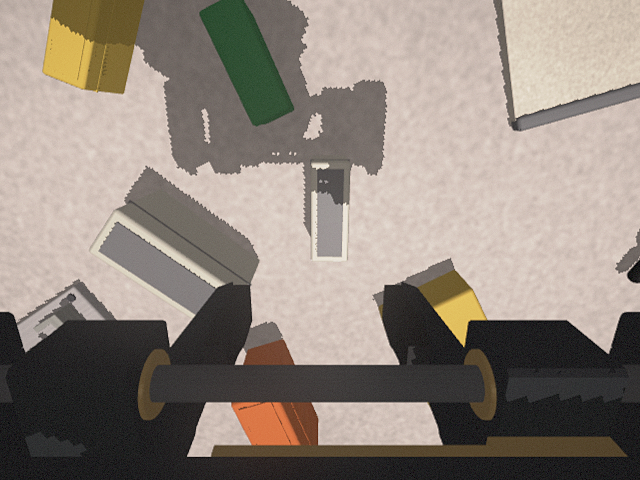

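```bash
python3 - <<'E'
from fit import *
z=.056
L=[(.04,.015,z),(.04,-.015,z),(-.04,-.015,z),(-.04,.015,z)]
S=[(347.5,261),(311.5,261.5),(312,160.5),(350,160)]
x=fit([('w1',S)],L,[.495,.284,-.43])
go([x[0],x[1],.043],90+np.degrees(x[2]))
E
```

```text
[ 0.4947  0.2869 -0.4292] [[0.5, -0.4], [-0.3, -1.1], [-1.2, 0.4], [1.0, 0.9]]
t 1.8 pos [0.4999 0.275  0.1973] units [0.296 0.324 5.142] J [-0.47  0.7  -0.2   1.78  0.2   0.69  0.37]
tool y ang 65.51 tilt [-0.007 -0.004 -1.   ]
spin units 0.017
```

Request:
step_arm:
  moves:
    - [0.15,0.16,0.7,0]
    - [0.15,0.16,0.7,0]
    - [0,0,0.7,0]
    - [0,0,0.7,0]
    - [0,0,0.7,0]
    - [0,0,0.7,0]
    - [0,0,0.3,0]
    - [0,0,0,0]

```text
time: 2.6
ee_pos: [0.4856, 0.3056, 0.0638]
tcp_rot: [-0.63, -3.07, -0.015]
force: [-0.3, -0.6, 0.0]
grip_width: 0.0599
```

```bash
python3 - <<'E'
from h import *
go([.4947,.2869,.044],65.4)
E
```

```text
t 2.6 pos [0.4856 0.3056 0.0638] units [-0.53  -0.459  0.65 ] J [-0.55  0.91 -0.14  1.85  0.26  0.4   0.29]
tool y ang 66.82 tilt [-0.005  0.011 -1.   ]
spin units 0.236
```

Request:
step_arm:
  moves:
    - [0,0,-0.3,0]
    - [-0.2,-0.2,0,0.1]
    - [-0.2,-0.2,0,0.1]
    - [0,0,0,0]
    - [0,0,0,0]
    - [0,0,0,0]
    - [0,0,0,0]
    - [0,0,0,0]

```text
time: 3.4
ee_pos: [0.4942, 0.2898, 0.0779]
tcp_rot: [-0.666, -3.067, -0.023]
force: [0.6, 1.2, -0.8]
grip_width: 0.0598
```

```bash
python3 - <<'E'
from h import *
go([.4947,.2869,.044],65.4)
E
```

```text
t 3.4 pos [0.4942 0.2898 0.0779] units [-0.062 -0.098  1.128] J [-0.52  0.88 -0.14  1.86  0.25  0.41  0.3 ]
tool y ang 65.49 tilt [ 0.     0.015 -1.   ]
spin units 0.016
```

Request:
step_arm:
  moves:
    - [-0.05,-0.1,0,0]
    - [0,0,0.3,0]
    - [0,0,0.3,0]
    - [0,0,0.3,0]
    - [0,0,0.1,0]
    - [0,0,0,0]
    - [0,0,0,0]
    - [0,0,0,0]

```text
time: 4.2
ee_pos: [0.4933, 0.2869, 0.0437]
tcp_rot: [-0.664, -3.066, -0.02]
force: [-0.6, 0.4, -0.2]
grip_width: 0.0598
```

```bash
python3 - <<'E'
from h import *
go([.4947,.2869,.044],65.4);shot('wrist','w2')
E
```

```text
t 4.2 pos [0.4933 0.2869 0.0437] units [-0.044  0.019 -0.011] J [-0.53  0.94 -0.13  1.87  0.27  0.34  0.29]
tool y ang 65.56 tilt [-0.002  0.014 -1.   ]
spin units 0.027
```

View pics/w2.png

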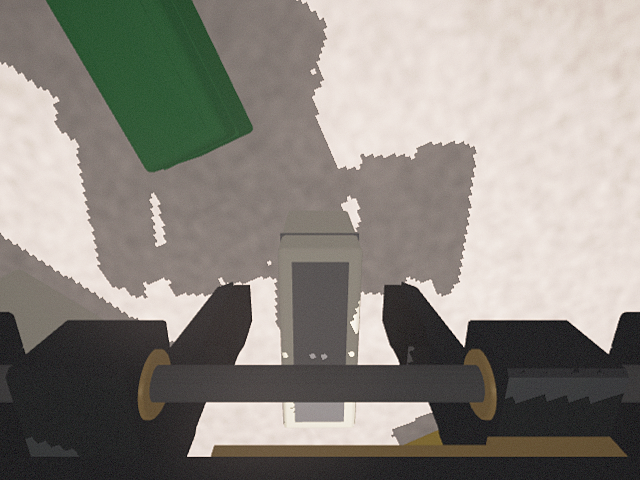

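Request:
step_arm:
  moves:
    - [0,0,0,0]
    - [0,0,0,0]
    - [0,0,0,0]
    - [0,0,0,0]
    - [0,0,0,0]
    - [0,0,0,0]
    - [0,0,0,0]
    - [0,0,0,0]
  fingers: 20
  force: 25

```text
time: 5.05
ee_pos: [0.4939, 0.2873, 0.0447]
tcp_rot: [-0.664, -3.067, -0.023]
force: [-0.2, -0.1, 1.0]
grip_width: 0.0294
```

Request:
step_arm:
  moves:
    - [0,0,-0.3,0]
    - [0,0,-0.5,0]
    - [0,0,-0.5,0]
    - [0,0,-0.5,0]
    - [0,0,-0.5,0]
    - [0,0,-0.5,0]
    - [0,0,-0.3,0]
    - [0,0,0,0]

```text
time: 5.85
ee_pos: [0.4941, 0.2855, 0.148]
tcp_rot: [-0.665, -3.069, -0.025]
force: [-0.2, -0.4, -0.9]
grip_width: 0.0298
```

```bash
python3 - <<'E'
from h import *
st();go([.4947,.2869,.18],99);shot('wrist','w3');shot('scene','s3',(300,120,500,270),4)
E
```

```text
5.85 [0.4941 0.2855 0.148 ] 
 [[-0.91   0.414  0.002]
 [ 0.414  0.91   0.016]
 [ 0.005  0.015 -1.   ]] 
 [-0.2  -0.38 -0.94] [ 0.034 -0.03  -0.003] 0.0298071329674058 [-0.489  0.767 -0.186  1.836  0.227  0.547  0.327]
t 5.85 pos [0.4941 0.2855 0.148 ] units [ 0.005  0.068 -1.067] J [-0.49  0.77 -0.19  1.84  0.23  0.55  0.33]
tool y ang 65.55 tilt [ 0.002  0.016 -1.   ]
spin units -5.575
```

View pics/w3.png

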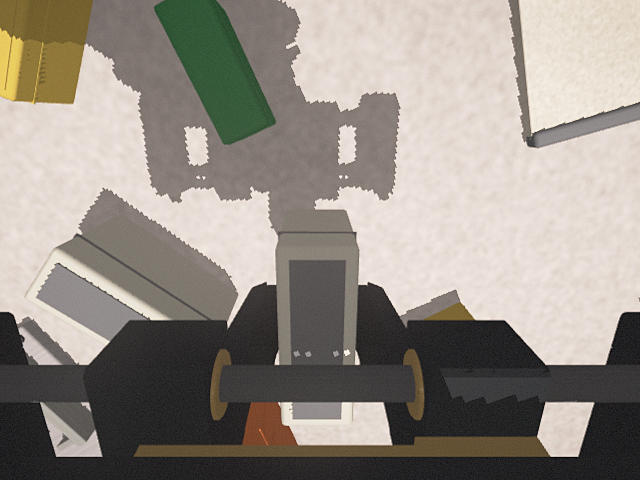

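View pics/s3.png

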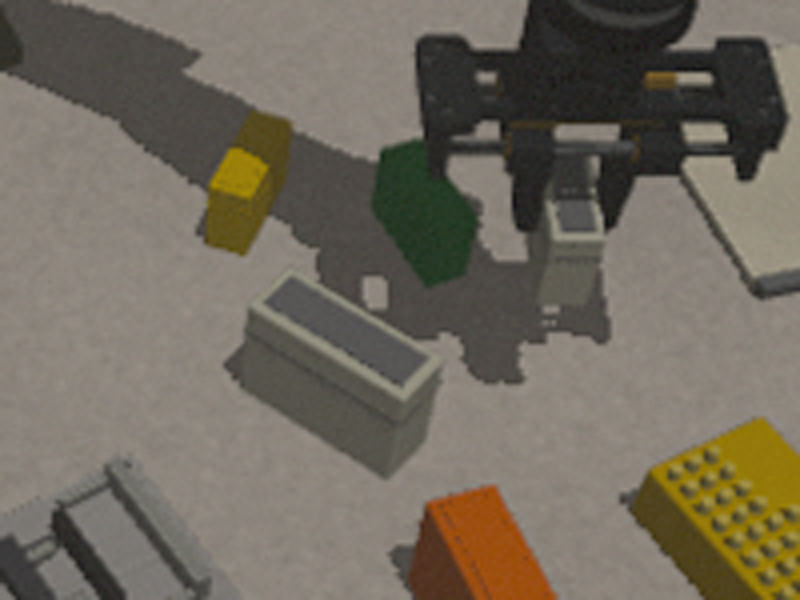

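```bash
cat >> h.py <<'E'
def toolpt(fn,u,v,dz):
    """point in tool frame on plane tool z=dz"""
    c=np.load('pics/'+fn+'.npz')
    B=np.array([[0,-.95,-.312],[1,0,0],[0,-.312,.95]]); o=np.array([.0822,-.0007,-.1307])
    d=B@np.array([(u-c['cx'])/c['fx'],(v-c['cy'])/c['fy'],1]); return o+d*(dz-o[2])/d[2]
E
python3 - <<'E'
from h import *
crop('w3','w3a',240,190,400,450,3)
for q in((276,246),(358,246),(354,424),(283,425)): print(toolpt('w3',*q,-.0115).round(4))
E
```

```text
[ 0.0383 -0.015  -0.0115]
[ 0.0383  0.0138 -0.0115]
[-0.0415  0.015  -0.0115]
[-0.0421 -0.0149 -0.0115]
```

View pics/w3a.png

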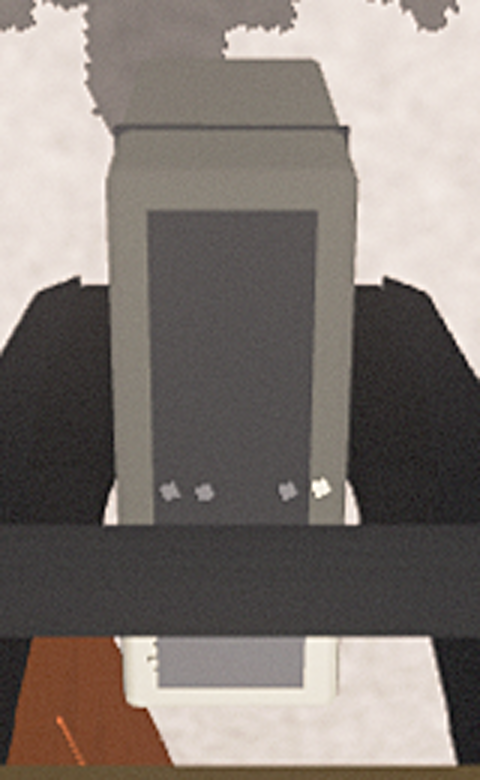

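```bash
python3 - <<'E'
from h import *
go([.66,-.06,.2],99)
E
```

```text
t 5.95 pos [0.4935 0.285  0.1465] units [-9.802 -8.148 -1.95 ] J [-0.49  0.77 -0.19  1.84  0.23  0.55  0.33]
tool y ang 65.55 tilt [ 0.     0.015 -1.   ]
spin units -5.575
```

Request:
step_arm:
  moves:
    - [0,0,-0.4,-0.8]
    - [0,0,-0.4,-0.9]
    - [0,0,-0.4,-0.9]
    - [0,0,-0.4,-0.9]
    - [0,0,-0.2,-0.9]
    - [0,0,0,-0.7]
    - [0,0,0,0]
    - [0,0,0,0]

```text
time: 6.75
ee_pos: [0.4895, 0.2815, 0.1955]
tcp_rot: [0.2, -3.123, -0.01]
force: [0.7, 0.3, -1.2]
grip_width: 0.0297
```

```bash
python3 - <<'E'
from h import *
go([.66,-.06,.2],99)
E
```

```text
t 6.75 pos [0.4895 0.2815 0.1955] units [ -4.182 -12.015  -0.283] J [-0.37  0.71 -0.38  1.8   0.36  0.71  0.75]
tool y ang 97.33 tilt [-0.012  0.006 -1.   ]
spin units -0.278
```

Request:
step_arm:
  moves:
    - [-0.35,-1,0,0]
    - [-0.35,-1,0,0]
    - [-0.35,-1,0,0]
    - [-0.35,-1,0,0]
    - [-0.35,-1,0,0]
    - [-0.35,-1,0,0]
    - [-0.35,-1,0,-0.1]
    - [-0.35,-1,0,-0.1]

```text
time: 7.55
ee_pos: [0.6025, 0.0535, 0.1871]
tcp_rot: [0.235, -3.111, -0.014]
force: [0.1, 0.0, -0.1]
grip_width: 0.0295
```

```bash
python3 - <<'E'
from h import *
go([.66,-.06,.2],99)
E
```

```text
t 7.55 pos [0.6025 0.0535 0.1871] units [-1.318 -4.024 -0.499] J [ 0.08  0.78 -0.43  1.67  0.4   0.8   1.2 ]
tool y ang 98.64 tilt [-0.022  0.008 -1.   ]
spin units -0.06
```

Request:
step_arm:
  moves:
    - [-0.3,-0.9,-0.1,0]
    - [-0.3,-0.9,-0.1,0]
    - [-0.3,-0.9,-0.1,0]
    - [-0.3,-0.7,-0.1,0]
    - [-0.1,-0.2,0,0]
    - [0,0,0,0]
    - [0,0,0,0]
    - [0,0,0,0]

```text
time: 8.35
ee_pos: [0.6562, -0.0558, 0.1911]
tcp_rot: [0.212, -3.102, -0.011]
force: [-0.2, -0.1, -1.4]
grip_width: 0.0297
```

```bash
python3 - <<'E'
from h import *
shot('wrist','w4');go([.66,-.06,.2],99)
E
```

```text
t 8.4 pos [ 0.6561 -0.0553  0.1911] units [-0.097 -0.169 -0.3  ] J [ 0.24  0.85 -0.44  1.47  0.4   0.94  1.39]
tool y ang 97.86 tilt [-0.033  0.005 -0.999]
spin units -0.191
```

View pics/w4.png

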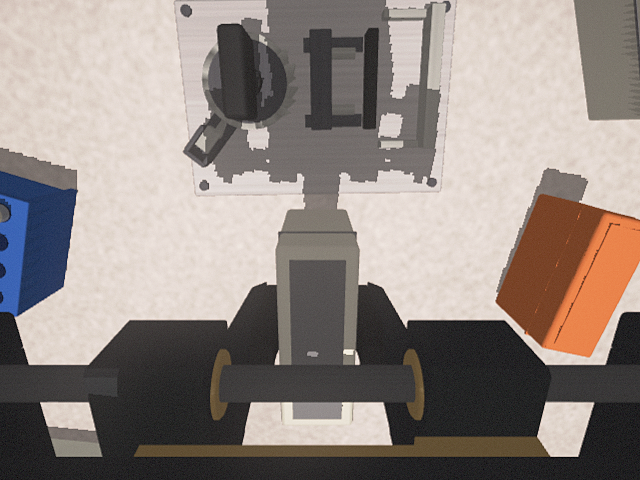

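```bash
python3 - <<'E'
from h import *
crop('w4','w4a',170,0,470,205,2.66)
E
```

```text
(no output)
```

View pics/w4a.png

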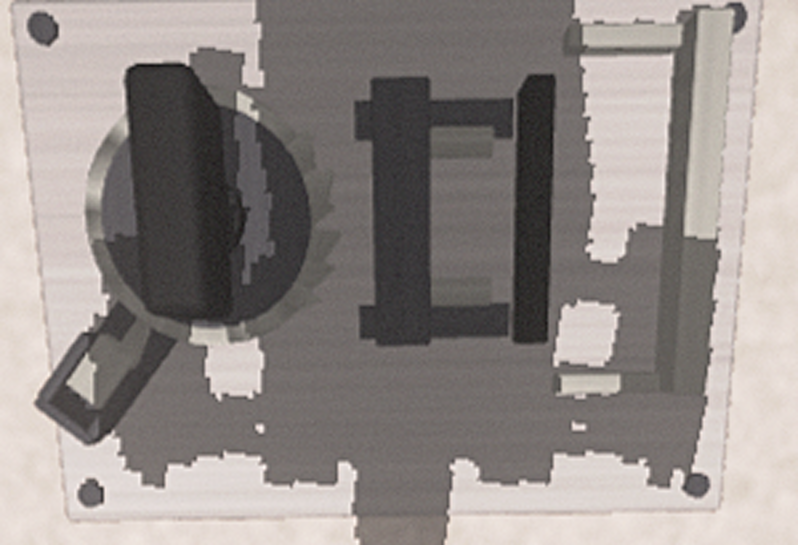

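```bash
cat > fc.py <<'E'
from h import *
from scipy.optimize import least_squares
t=lambda u,v:np.array([(u+.5)/2.66-.5+170,(v+.5)/2.66-.5])
# params: cx,cy,yaw, a,b (screws), h (pad halflength)
def W(x,p): 
    c,s=np.cos(x[2]),np.sin(x[2]); return np.array([x[0]+c*p[0]-s*p[1],x[1]+s*p[0]+c*p[1],p[2]])
def loc(x,w):
    c,s=np.cos(x[2]),np.sin(x[2]); d=w[:2]-x[:2]; return np.array([c*d[0]+s*d[1],-s*d[0]+c*d[1]])
def f(x):
    a,b,h=x[3:6]; r=[]
    P=lambda p,q:r.extend(proj('w4',W(x,p))-t(*q))
    P((.075,-.1075,.012),(68,520));P((.075,.1075,.012),(720,510))
    for sx,sy,q in((-1,-1,(42,28)),(-1,1,(735,17)),(1,-1,(90,493)),(1,1,(697,485))): P((sx*a,sy*b,.012),q)
    P((-h,.022,.034),(553,75));P((h,.022,.034),(548,342))
    # stop line: y only ; guides x only
    for q in((697,12),(687,237)): r.append((loc(x,ray('w4',*t(*q),.034))[1]-.059)*1800)
    for q,v in(((590,375),.044),((620,51),-.044)): r.append((loc(x,ray('w4',*t(*q),.022))[0]-v)*1800)
    return np.array(r)
s=least_squares(f,[.56,-.068,.157,.065,.095,.045]); print(s.x.round(4),s.fun.round(1))
E
python3 - <<'E'
from fc import *
x=s.x
b=W(x,(0,.0405,.012));print('bed',b)
# knob top outline at z .084
for q in((128,68),(185,65),(148,318),(231,318),(137,75),(165,312)): print(loc(x,ray('w4',*t(*q),.084)).round(4))
for q in((85,210),(310,210),(207,100),(207,325)): print('wheel',loc(x,ray('w4',*t(*q),.031)).round(4))
for q in((38,402),(95,440),(120,303),(178,335)): print('pawl',loc(x,ray('w4',*t(*q),.031)).round(4))
# cassette predicted center target: TCP = bed - (-.0017)*toolx
E
```

```text
[ 0.5498 -0.0562  0.1364  0.0653  0.0987  0.0357] [ 11.9 -10.5  14.2  -7.   17.5 -10.4  16.9  -5.4  12.9 -11.6  13.9  -8.8
 -12.8   8.9 -14.4  10.3  17.6  21.5 -11.3 -11.4]
bed [ 0.54428551 -0.01611991  0.012     ]
[-0.0308 -0.0719]
[-0.0314 -0.0592]
[ 0.0223 -0.0712]
[ 0.0223 -0.0515]
[-0.0294 -0.07  ]
[ 0.021  -0.0671]
wheel [-0.0078 -0.0992]
wheel [-0.0079 -0.0357]
wheel [-0.0358 -0.0633]
wheel [ 0.0232 -0.0665]
pawl [ 0.0452 -0.1179]
pawl [ 0.0563 -0.102 ]
pawl [ 0.0171 -0.0914]
pawl [ 0.026  -0.0751]
```

```bash
cat > fc.py <<'E'
from h import *
from scipy.optimize import least_squares
t=lambda u,v:np.array([(u+.5)/2.66-.5+170,(v+.5)/2.66-.5])
def W(x,p): 
    c,s=np.cos(x[2]),np.sin(x[2]); return np.array([x[0]+c*p[0]-s*p[1],x[1]+s*p[0]+c*p[1],p[2]])
def loc(x,w):
    c,s=np.cos(x[2]),np.sin(x[2]); d=w[:2]-x[:2]; return np.array([c*d[0]+s*d[1],-s*d[0]+c*d[1]])
def f(x):
    a,b,h,ox,oy=x[3:8]; r=[]
    P=lambda p,q:r.extend(proj('w4',W(x,p))-t(*q))
    P((ox+.075,oy-.1075,.012),(68,520));P((ox+.075,oy+.1075,.012),(720,510))
    for sx,sy,q in((-1,-1,(42,28)),(-1,1,(735,17)),(1,-1,(90,493)),(1,1,(697,485))): P((ox+sx*a,oy+sy*b,.012),q)
    P((-h,.022,.034),(553,75));P((h,.022,.034),(548,342))
    for q in((697,12),(687,237)): r.append((loc(x,ray('w4',*t(*q),.034))[1]-.059)*1800)
    for q,v in(((590,375),.044),((620,51),-.044)): r.append((loc(x,ray('w4',*t(*q),.022))[0]-v)*1800)
    return np.array(r)
s=least_squares(f,[.56,-.068,.157,.065,.095,.045,0,0]); print(s.x.round(4),s.fun.round(1))
E
python3 - <<'E'
from fc import *
x=s.x
b=W(x,(0,.0405,.012));print('bed',b)
for q in((128,68),(185,65),(148,318),(231,318)): print(loc(x,ray('w4',*t(*q),.084)).round(4))
for q in((85,210),(310,210),(207,100),(207,325)): print('wheel',loc(x,ray('w4',*t(*q),.031)).round(4))
for q in((38,402),(95,440),(120,303),(178,335)): print('pawl',loc(x,ray('w4',*t(*q),.031)).round(4))
for q,z in(((697,12),.034),((687,237),.034),((553,75),.034),((548,342),.034),((590,375),.022),((620,51),.022)): print(loc(x,ray('w4',*t(*q),z)).round(4))
E
```

```text
[ 0.5424 -0.0464  0.1509  0.0671  0.0993  0.0348  0.0129 -0.0234] [-0.3 -0.4  0.5 -0.5 -0.1 -0.1 -0.5  0.5 -0.   0.6  0.5 -0.   1.7  0.6
  0.4  0.6 -0.5  2.   0.4  0.5]
bed [ 0.53631308 -0.00637909  0.012     ]
[-0.026  -0.0823]
[-0.0264 -0.0695]
[ 0.0271 -0.0824]
[ 0.0274 -0.0626]
wheel [-0.0034 -0.1099]
wheel [-0.0026 -0.0464]
wheel [-0.0309 -0.0736]
wheel [ 0.0281 -0.0777]
pawl [ 0.0493 -0.1294]
pawl [ 0.0607 -0.1136]
pawl [ 0.0217 -0.1024]
pawl [ 0.0308 -0.0863]
[-0.0497  0.0587]
[0.0063 0.0601]
[-0.0351  0.0208]
[0.0343 0.0216]
[0.0442 0.0368]
[-0.0437  0.0414]
```

```bash
python3 - <<'E'
from h import *
go([.5346,-.0067,.13],98.65)
E
```

```text
t 8.4 pos [ 0.6561 -0.0553  0.1911] units [3.724 2.14  2.178] J [ 0.24  0.85 -0.44  1.47  0.4   0.94  1.39]
tool y ang 97.86 tilt [-0.033  0.005 -0.999]
spin units -0.132
```

Request:
step_arm:
  moves:
    - [0.6,0.35,0,-0.1]
    - [0.7,0.45,0,0]
    - [0.7,0.45,0.2,0]
    - [0.7,0.35,0.4,0]
    - [0.5,0.2,0.4,0]
    - [0.1,0,0.4,0]
    - [0,0,0.2,0]
    - [0,0,0,0]

```text
time: 9.2
ee_pos: [0.5427, -0.0043, 0.1476]
tcp_rot: [0.251, -3.102, -0.02]
force: [-0.5, -0.5, -0.1]
grip_width: 0.0297
```

```bash
python3 - <<'E'
from h import *
go([.5346,-.0067,.13],98.65)
E
```

```text
t 9.2 pos [ 0.5427 -0.0043  0.1476] units [ 0.261 -0.045  0.593] J [ 0.17  0.77 -0.4   1.88  0.46  0.61  1.21]
tool y ang 99.25 tilt [-0.031  0.01  -0.999]
spin units 0.1
```

Request:
step_arm:
  moves:
    - [0.2,-0.04,0.2,0.1]
    - [0.06,0,0.4,0]
    - [0,0,0.4,0]
    - [0,0,0.4,0]
    - [0,0,0.2,0]
    - [0,0,0,0]
    - [0,0,0,0]
    - [0,0,0,0]

```text
time: 10.0
ee_pos: [0.536, -0.0058, 0.0979]
tcp_rot: [0.231, -3.108, -0.02]
force: [-0.1, -0.5, -0.6]
grip_width: 0.0301
```

```bash
python3 - <<'E'
from h import *
go([.5346,-.0067,.0565],98.65);shot('wrist','w5');shot('scene','s5',(240,190,400,310),5)
E
```

```text
t 10.0 pos [ 0.536  -0.0058  0.0979] units [ 0.018 -0.042  1.38 ] J [ 0.13  0.84 -0.33  1.93  0.52  0.48  1.15]
tool y ang 98.49 tilt [-0.026  0.011 -1.   ]
spin units -0.026
```

View pics/w5.png

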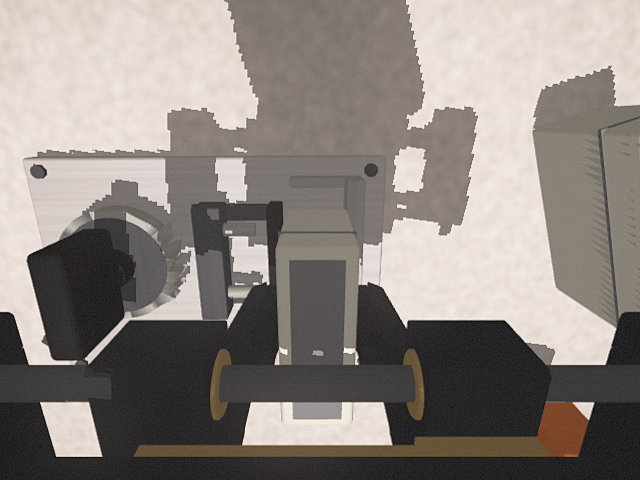

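View pics/s5.png

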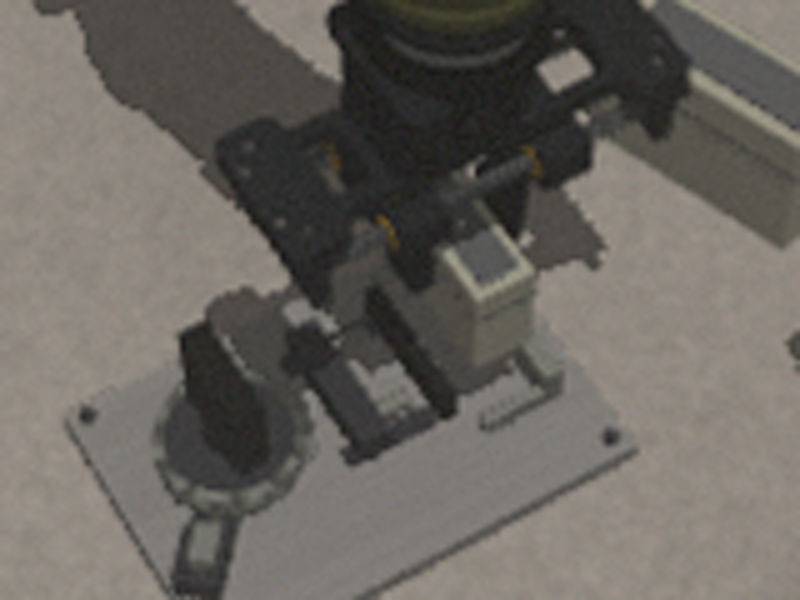

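Request:
step_arm:
  moves:
    - [0.02,-0.04,0.1,0]
    - [0,0,0.3,0]
    - [0,0,0.3,0]
    - [0,0,0.3,0]
    - [0,0,0,0]
    - [0,0,0,0]
    - [0,0,0,0]
    - [0,0,0,0]

```text
time: 10.9
ee_pos: [0.535, -0.0068, 0.0654]
tcp_rot: [0.231, -3.109, -0.02]
force: [0.3, -0.2, -0.9]
grip_width: 0.0297
```

```bash
python3 - <<'E'
from h import *
go([.5346,-.0067,.0565],98.65);shot('wrist','w6',(180,150,440,345),3);st()
E
```

```text
t 10.9 pos [ 0.535  -0.0068  0.0654] units [0.007 0.001 0.298] J [ 0.1   0.9  -0.29  1.94  0.55  0.41  1.12]
tool y ang 98.49 tilt [-0.025  0.011 -1.   ]
spin units -0.026
10.95 [ 0.5351 -0.0068  0.0655] 
 [[-0.989 -0.148 -0.025]
 [-0.148  0.989  0.011]
 [ 0.023  0.015 -1.   ]] 
 [-0.22 -0.53 -1.14] [0.042 0.006 0.025] 0.02986073540769236 [ 0.103  0.896 -0.286  1.939  0.552  0.407  1.121]
```

View pics/w6.png

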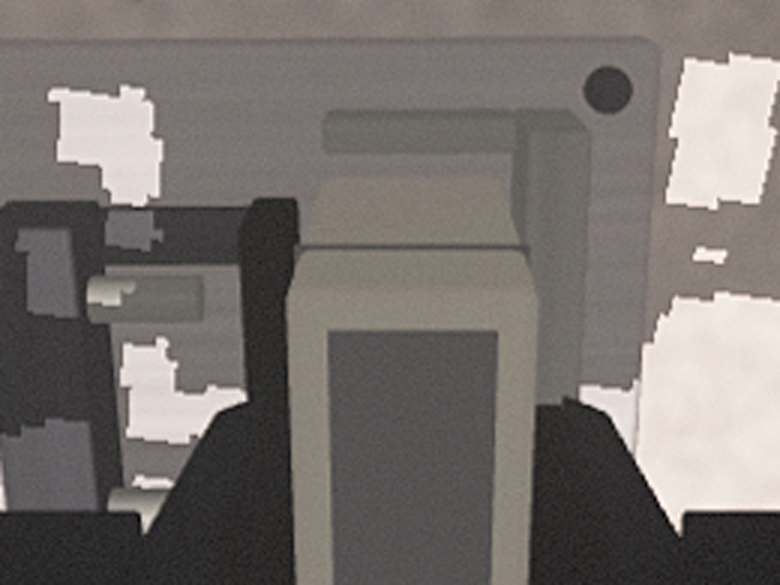

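Request:
step_arm:
  moves:
    - [0,0,0.15,0]
    - [0,0,0.12,0]
    - [0,0,0.05,0]
    - [0,0,0,0]
    - [0,0,0,0]
    - [0,0,0,0]
    - [0,0,0,0]
    - [0,0,0,0]

```text
time: 11.75
ee_pos: [0.5352, -0.0067, 0.0568]
tcp_rot: [0.231, -3.111, -0.019]
force: [-0.2, 0.0, 1.7]
grip_width: 0.0299
```

```bash
python3 - <<'E'
from h import *
go([.5346,-.0067,.0565],98.65);shot('wrist','w7',(180,150,440,345),3);st()
E
```

```text
t 11.75 pos [ 0.5352 -0.0067  0.0568] units [0.019 0.002 0.009] J [ 0.09  0.91 -0.27  1.94  0.56  0.38  1.11]
tool y ang 98.49 tilt [-0.023  0.011 -1.   ]
spin units -0.027
11.8 [ 0.5352 -0.0067  0.0568] 
 [[-0.989 -0.148 -0.023]
 [-0.148  0.989  0.011]
 [ 0.021  0.014 -1.   ]] 
 [-0.47  0.17  2.05] [-0.056 -0.04  -0.065] 0.029803558226589335 [ 0.094  0.91  -0.272  1.942  0.561  0.385  1.112]
```

View pics/w7.png

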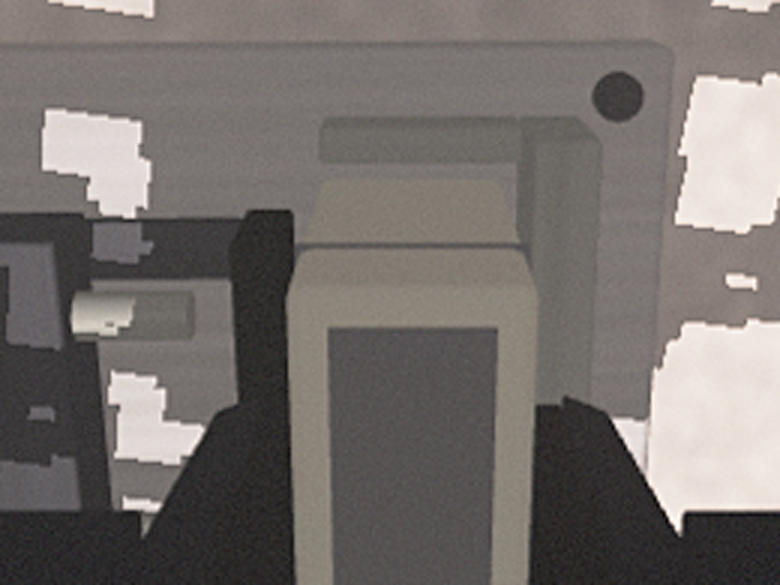

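Request:
step_arm:
  moves:
    - [0,0,0,0]
    - [0,0,0,0]
    - [0,0,0,0]
    - [0,0,0,0]
    - [0,0,-0.1,0]
    - [0,0,-0.2,0]
    - [0,0,-0.3,0]
    - [0,0,-0.3,0]
  fingers: 50

```text
time: 12.6
ee_pos: [0.5354, -0.0069, 0.0846]
tcp_rot: [0.231, -3.109, -0.019]
force: [-1.0, -0.6, 0.7]
grip_width: 0.0497
```

Request:
step_arm:
  moves:
    - [0,0,-0.6,0]
    - [0,0,-0.7,0]
    - [0,0,-0.7,0]
    - [0,0,-0.7,0]
    - [0,0,-0.5,0]
    - [-0.5,0,0,0]
    - [-0.5,0,0,0]
    - [0,0,0,0]

```text
time: 13.4
ee_pos: [0.5688, -0.0039, 0.1929]
tcp_rot: [0.232, -3.117, -0.018]
force: [0.5, -0.7, 0.2]
grip_width: 0.05
```

```bash
python3 - <<'E'
from h import *
go([.55,-.12,.2],98.65);shot('wrist','w8');st()
E
```

```text
t 13.4 pos [ 0.5688 -0.0039  0.1929] units [ 1.195 -3.732 -0.266] J [ 0.19  0.73 -0.44  1.78  0.42  0.74  1.25]
tool y ang 98.5 tilt [-0.017  0.011 -1.   ]
spin units -0.025
13.45 [ 0.5675 -0.0042  0.1927] 
 [[-0.989 -0.148 -0.019]
 [-0.148  0.989  0.01 ]
 [ 0.017  0.013 -1.   ]] 
 [-0.42  0.25  0.6 ] [0.012 0.029 0.014] 0.05022679138075425 [ 0.19   0.732 -0.442  1.779  0.416  0.743  1.251]
```

View pics/w8.png

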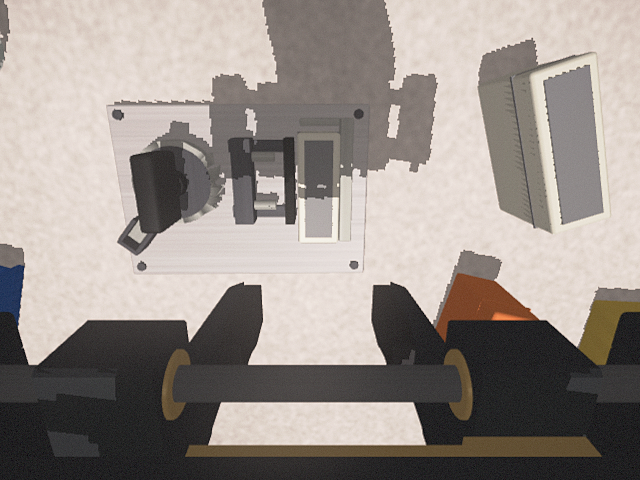

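Request:
step_arm:
  moves:
    - [0.3,-0.9,0,0]
    - [0.3,-0.9,0,0]
    - [0.3,-0.9,0,0]
    - [0.2,-0.6,0,0]
    - [0,-0.1,0,0]
    - [0,0,0,0]
    - [0,0,0,0]
    - [0,0,0,0]

```text
time: 14.25
ee_pos: [0.5432, -0.1093, 0.1929]
tcp_rot: [0.242, -3.107, -0.022]
force: [-0.2, 0.5, -0.1]
grip_width: 0.0503
```

```bash
python3 - <<'E'
from h import *
go([.55,-.12,.2],98.65);shot('wrist','w9');crop('w9','w9a',200,90,500,300,2.66)
E
```

```text
t 14.25 pos [ 0.5432 -0.1093  0.1929] units [-0.164 -0.383 -0.248] J [ 0.39  0.72 -0.46  1.81  0.43  0.74  1.42]
tool y ang 98.88 tilt [-0.026  0.012 -1.   ]
spin units 0.038
```

View pics/w9a.png

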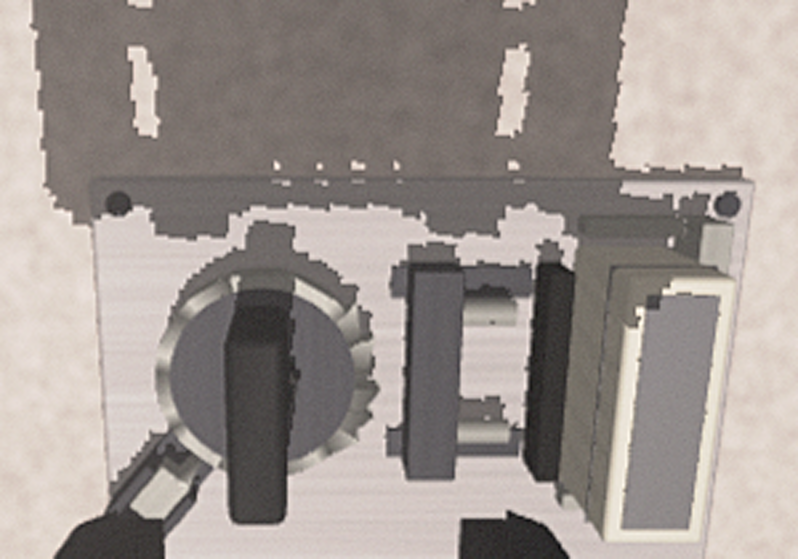

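```bash
python3 - <<'E'
from fc import *
x=s.x
t9=lambda u,v:((u+.5)/2.66-.5+200,(v+.5)/2.66-.5+90)
q=[(228,345),(288,345),(230,522),(286,522)]
ps=[ray('w9',*t9(*a),.084) for a in q]
for p in ps: print(p.round(4),loc(x,p).round(4))
c=np.mean(ps,0);print('knob',c.round(4),loc(x,c).round(4))
for a in((157,370),(350,370),(262,478),(262,272)): print('wheel',loc(x,ray('w9',*t9(*a),.031)).round(4))
q=[(635,277),(735,277),(705,540),(605,540)]
ps=[ray('w9',*t9(*a),.068) for a in q]
for p in ps: print('cas',loc(x,p).round(4))
# screws consistency
for a in((118,203),(727,204)): print('screw',loc(x,ray('w9',*t9(*a),.012)).round(4),x[6]-x[3],x[7]-x[4],x[7]+x[4])
go([c[0],c[1],.09],98.65)
E
```

```text
[ 0.5424 -0.0464  0.1509  0.0671  0.0993  0.0348  0.0129 -0.0234] [-0.3 -0.4  0.5 -0.5 -0.1 -0.1 -0.5  0.5 -0.   0.6  0.5 -0.   1.7  0.6
  0.4  0.6 -0.5  2.   0.4  0.5]
[ 0.5302 -0.1317  0.084 ] [-0.0249 -0.0825]
[ 0.5279 -0.1163  0.084 ] [-0.0249 -0.0669]
[ 0.58   -0.1246  0.084 ] [ 0.0254 -0.083 ]
[ 0.5777 -0.1094  0.084 ] [ 0.0255 -0.0676]
knob [ 0.554  -0.1205  0.084 ] [ 0.0003 -0.075 ]
wheel [-0.0028 -0.1091]
wheel [-0.0027 -0.0475]
wheel [ 0.0344 -0.0761]
wheel [-0.0344 -0.0753]
cas [-0.0399  0.0277]
cas [-0.0399  0.0552]
cas [0.0392 0.0568]
cas [0.0391 0.0269]
screw [-0.0533 -0.1221] -0.05420310959277334 -0.12265452032753378 0.07588195806253574
screw [-0.0534  0.0755] -0.05420310959277334 -0.12265452032753378 0.07588195806253574
t 14.3 pos [ 0.5433 -0.109   0.1929] units [-0.373 -0.488  3.414] J [ 0.39  0.72 -0.46  1.81  0.43  0.74  1.42]
tool y ang 98.91 tilt [-0.026  0.012 -1.   ]
spin units 0.043
```

Request:
step_arm:
  moves:
    - [-0.2,-0.25,0,0.04]
    - [-0.17,-0.23,0.2,0]
    - [0,0,0.5,0]
    - [0,0,0.6,0]
    - [0,0,0.6,0]
    - [0,0,0.4,0]
    - [0,0,0,0]
    - [0,0,0,0]

```text
time: 15.1
ee_pos: [0.5606, -0.1212, 0.1193]
tcp_rot: [0.239, -3.112, -0.021]
force: [-0.4, 1.1, 0.7]
grip_width: 0.0501
```

```bash
python3 - <<'E'
from h import *
go([.554,-.1205,.067],98.65)
E
```

```text
t 15.1 pos [ 0.5606 -0.1212  0.1193] units [0.18  0.031 1.747] J [ 0.37  0.85 -0.4   1.8   0.51  0.62  1.39]
tool y ang 98.77 tilt [-0.021  0.012 -1.   ]
spin units 0.021
```

Request:
step_arm:
  moves:
    - [0.12,0.03,0.1,0]
    - [0.06,0,0.3,0]
    - [0,0,0.4,0]
    - [0,0,0.4,0]
    - [0,0,0.3,0]
    - [0,0,0.1,0]
    - [0,0,0,0]
    - [0,0,0,0]

```text
time: 15.9
ee_pos: [0.5547, -0.1206, 0.0684]
tcp_rot: [0.239, -3.114, -0.021]
force: [0.7, -0.4, 0.4]
grip_width: 0.05
```

```bash
python3 - <<'E'
from h import *
go([.554,-.1205,.067],98.65); shot('wrist','w10')
E
```

```text
t 15.9 pos [ 0.5547 -0.1206  0.0684] units [0.022 0.007 0.047] J [ 0.33  0.92 -0.34  1.84  0.56  0.5   1.34]
tool y ang 98.78 tilt [-0.019  0.012 -1.   ]
spin units 0.021
```

View pics/w10.png

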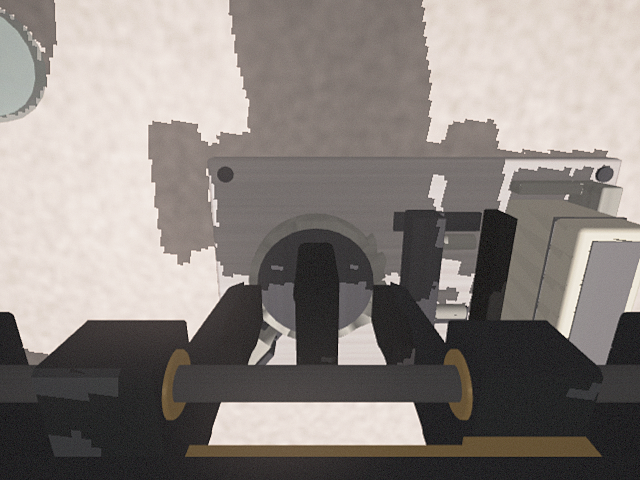

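Request:
step_arm:
  moves:
    - [0,0,0,0]
    - [0,0,0,0]
    - [0,0,0,0]
    - [0,0,0,0]
    - [0,0,0,0]
    - [0,0,0,0]
    - [0,0,0,0]
    - [0,0,0,0]
  fingers: 5
  force: 50

```text
time: 16.75
ee_pos: [0.5557, -0.1208, 0.0698]
tcp_rot: [0.239, -3.117, -0.02]
force: [0.5, -0.5, 0.1]
grip_width: 0.0156
```

```bash
python3 - <<'E'
from h import *
st()
E
```

```text
16.75 [ 0.5557 -0.1208  0.0698] 
 [[-0.988 -0.153 -0.016]
 [-0.153  0.988  0.011]
 [ 0.014  0.014 -1.   ]] 
 [ 0.51 -0.49  0.1 ] [-0.154 -0.045 -0.07 ] 0.015637031670241927 [ 0.333  0.915 -0.337  1.841  0.559  0.498  1.339]
```

Request:
step_arm:
  moves:
    - [0,0,0,0.6]
    - [0,0,0,0.6]
    - [0,0,0,0.6]
    - [0,0,0,0.6]
    - [0,0,0,0.6]
    - [0,0,0,0.6]
    - [0,0,0,0.6]
    - [0,0,0,0.3]

```text
time: 17.55
ee_pos: [0.5557, -0.1211, 0.0697]
tcp_rot: [-0.514, -3.082, -0.012]
force: [-0.7, 0.0, 0.4]
grip_width: 0.0158
```

```bash
cat >> h.py <<'E'
def kn(tgt=(.554,-.1205,.068)):
    from scipy.spatial.transform import Rotation as R
    s=env.read_state(); M=R.from_rotvec(s['tcp_rot']).as_matrix()
    a=np.arctan2(M[1,1],M[0,1]); k=np.radians(98.65)-a
    print('t',round(s['time'],2),'knob~',k.round(3),'pos',s['ee_pos'].round(4),'corr units',(M.T@(np.array(tgt)-s['ee_pos'])/.03).round(3),'F',np.round(s['force'],1),'Tq',np.round(s['ft_torque'],3),'w',s['grip_width'].__round__(4),'J7',s['joints'][6].__round__(2),'tilt',M[:,2].round(3))
E
python3 -c "
from h import *
kn()"
```

```text
t 17.55 knob~ 0.481 pos [ 0.5557 -0.1211  0.0697] corr units [0.058 0.002 0.059] F [-0.7  0.   0.4] Tq [-0.013 -0.155  0.27 ] w 0.0158 J7 1.02 tilt [-0.016  0.011 -1.   ]
```

Request:
step_arm:
  moves:
    - [0,0,0,0.6]
    - [0,0,0,0.6]
    - [0,0,0,0.6]
    - [0,0,0,0.6]
    - [0,0,0,0.6]
    - [0,0,0,0.6]
    - [0,0,0,0.6]
    - [0,0,0,0.6]

```text
time: 18.35
ee_pos: [0.5555, -0.1216, 0.0698]
tcp_rot: [-1.284, -2.848, -0.006]
force: [-1.5, -0.8, -0.9]
grip_width: 0.0157
```

```bash
python3 -c "
from h import *
kn()
shot('wrist','w11');kn()"
```

```text
t 18.35 knob~ 0.998 pos [ 0.5555 -0.1216  0.0698] corr units [ 0.058 -0.013  0.06 ] F [-1.5 -0.8 -0.9] Tq [ 0.073 -0.264  0.274] w 0.0157 J7 0.7 tilt [-0.015  0.011 -1.   ]
t 18.4 knob~ 1.0 pos [ 0.5555 -0.1216  0.0698] corr units [ 0.059 -0.012  0.059] F [-1.7 -0.4 -1.6] Tq [ 0.183 -0.262  0.184] w 0.0158 J7 0.69 tilt [-0.015  0.01  -1.   ]
```

View pics/w11.png

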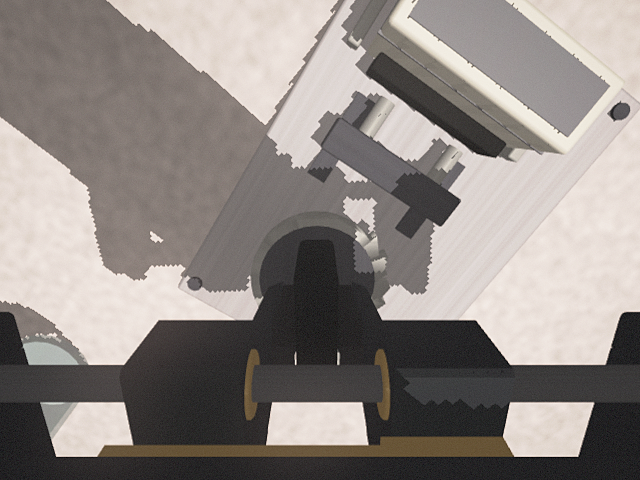

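Request:
step_arm:
  moves:
    - [0,0,0,0.6]
    - [0,0,0,0.6]
    - [0,0,0,0.6]
    - [0,0,0,0.6]
    - [0,0,0,0.6]
    - [0,0,0,0.6]
    - [0,0,0,0.6]
    - [0,0,0,0]

```text
time: 19.2
ee_pos: [0.5551, -0.1218, 0.0697]
tcp_rot: [-1.88, -2.496, -0.0]
force: [-1.8, -1.0, 0.7]
grip_width: 0.0154
```

```bash
python3 -c "
from h import *
kn()
shot('wrist','w12');kn();shot('scene','s12',(230,200,390,320),5)"
```

```text
t 19.2 knob~ 1.442 pos [ 0.5551 -0.1218  0.0697] corr units [ 0.052 -0.023  0.059] F [-1.8 -1.   0.7] Tq [-0.05  -0.464  0.181] w 0.0154 J7 0.43 tilt [-0.014  0.011 -1.   ]
t 19.25 knob~ 1.441 pos [ 0.5551 -0.1218  0.0697] corr units [ 0.051 -0.023  0.059] F [-1.7 -0.2 -1.8] Tq [-0.006 -0.457  0.255] w 0.0155 J7 0.43 tilt [-0.014  0.011 -1.   ]
```

View pics/s12.png

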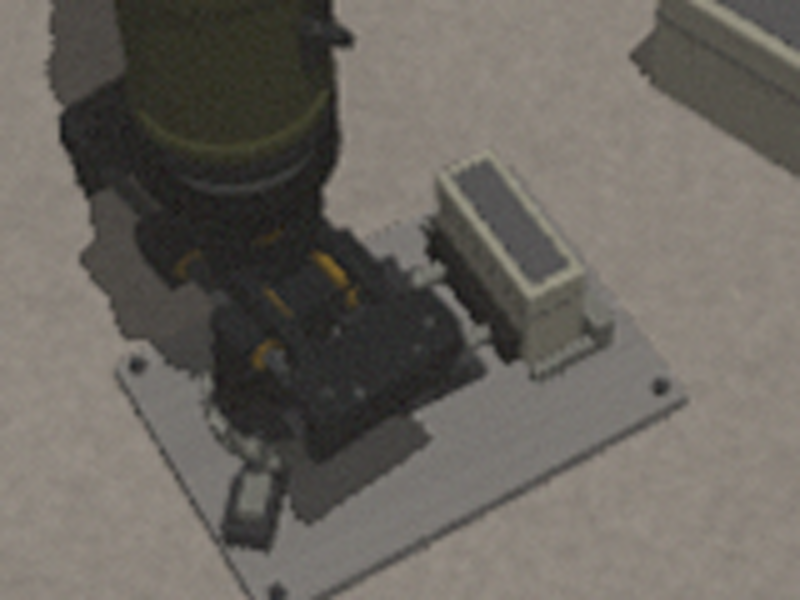

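Request:
step_arm:
  moves:
    - [0,0,0,0.25]
    - [0,0,0,0.25]
    - [0,0,0,0.25]
    - [0,0,0,0.25]
    - [0,0,0,0.25]
    - [0,0,0,0.25]
    - [0,0,0,0.25]
    - [0,0,0,0]

```text
time: 20.1
ee_pos: [0.5549, -0.1219, 0.0698]
tcp_rot: [-2.112, -2.301, 0.002]
force: [-1.6, -0.1, 0.9]
grip_width: 0.0157
```

```bash
python3 -c "
from h import *
kn()"
```

```text
t 20.1 knob~ 1.636 pos [ 0.5549 -0.1219  0.0698] corr units [ 0.047 -0.025  0.06 ] F [-1.6 -0.1  0.9] Tq [-0.064 -0.411  0.037] w 0.0157 J7 0.31 tilt [-0.014  0.011 -1.   ]
```

Request:
step_arm:
  moves:
    - [0,0,0,0.25]
    - [0,0,0,0.25]
    - [0,0,0,0.25]
    - [0,0,0,0.25]
    - [0,0,0,0]
    - [0,0,0,0]
    - [0,0,0,0]
    - [0,0,0,0]

```text
time: 20.9
ee_pos: [0.5548, -0.1218, 0.0698]
tcp_rot: [-2.239, -2.179, 0.004]
force: [-2.6, -0.5, -0.2]
grip_width: 0.0159
```

```bash
python3 -c "
from h import *
kn();shot('scene','s13',(230,200,390,320),5)"
```

```text
t 20.9 knob~ 1.749 pos [ 0.5548 -0.1218  0.0698] corr units [ 0.043 -0.029  0.06 ] F [-2.6 -0.5 -0.2] Tq [-0.158 -0.384  0.369] w 0.0159 J7 0.24 tilt [-0.014  0.011 -1.   ]
```

View pics/s13.png

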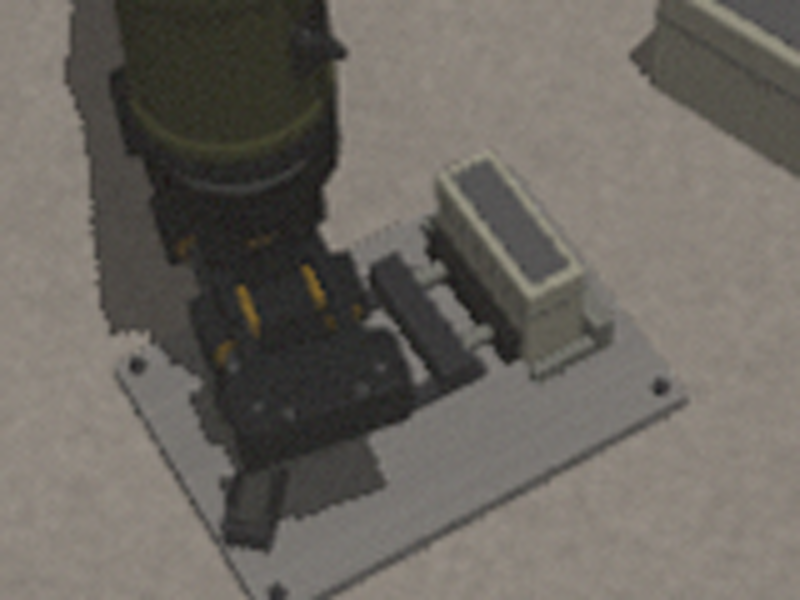

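Request:
step_arm:
  moves:
    - [0,0,0,0.25]
    - [0,0,0,0.25]
    - [0,0,0,0.25]
    - [0,0,0,0]
    - [0,0,0,0]
    - [0,0,0,0]
    - [0,0,0,0]
    - [0,0,0,0]

```text
time: 21.75
ee_pos: [0.5548, -0.1218, 0.0698]
tcp_rot: [-2.329, -2.082, 0.006]
force: [-2.4, 1.0, 0.4]
grip_width: 0.0154
```

```bash
python3 -c "
from h import *
kn()"
```

```text
t 21.75 knob~ 1.834 pos [ 0.5548 -0.1218  0.0698] corr units [ 0.041 -0.031  0.061] F [-2.4  1.   0.4] Tq [-0.248 -0.348  0.468] w 0.0154 J7 0.19 tilt [-0.014  0.01  -1.   ]
```

Request:
step_arm:
  moves:
    - [0,0,0,0.25]
    - [0,0,0,0.25]
    - [0,0,0,0.25]
    - [0,0,0,0]
    - [0,0,0,0]
    - [0,0,0,0]
    - [0,0,0,0]
    - [0,0,0,0]

```text
time: 22.55
ee_pos: [0.5547, -0.1218, 0.0697]
tcp_rot: [-2.419, -1.976, 0.006]
force: [-2.7, 0.2, -0.8]
grip_width: 0.0156
```

```bash
python3 -c "
from h import *
kn()"
```

```text
t 22.55 knob~ 1.923 pos [ 0.5547 -0.1218  0.0697] corr units [ 0.039 -0.03   0.059] F [-2.7  0.2 -0.8] Tq [-0.2   -0.378  0.217] w 0.0156 J7 0.14 tilt [-0.014  0.011 -1.   ]
```

Request:
step_arm:
  moves:
    - [0,0,0,0.25]
    - [0,0,0,0.25]
    - [0,0,0,0]
    - [0,0,0,0]
    - [0,0,0,0]
    - [0,0,0,0]
    - [0,0,0,0]
    - [0,0,0,0]

```text
time: 23.35
ee_pos: [0.5546, -0.1218, 0.0698]
tcp_rot: [-2.473, -1.909, 0.008]
force: [-2.4, -0.6, 0.2]
grip_width: 0.0153
```

```bash
python3 -c "
from h import *
kn()
shot('scene','s14',(230,200,390,320),5)
shot('top','t14',(300,180,400,280),6)"
```

```text
t 23.35 knob~ 1.978 pos [ 0.5546 -0.1218  0.0698] corr units [ 0.037 -0.031  0.059] F [-2.4 -0.6  0.2] Tq [-0.226 -0.378  0.408] w 0.0153 J7 0.11 tilt [-0.014  0.011 -1.   ]
```

View pics/s14.png

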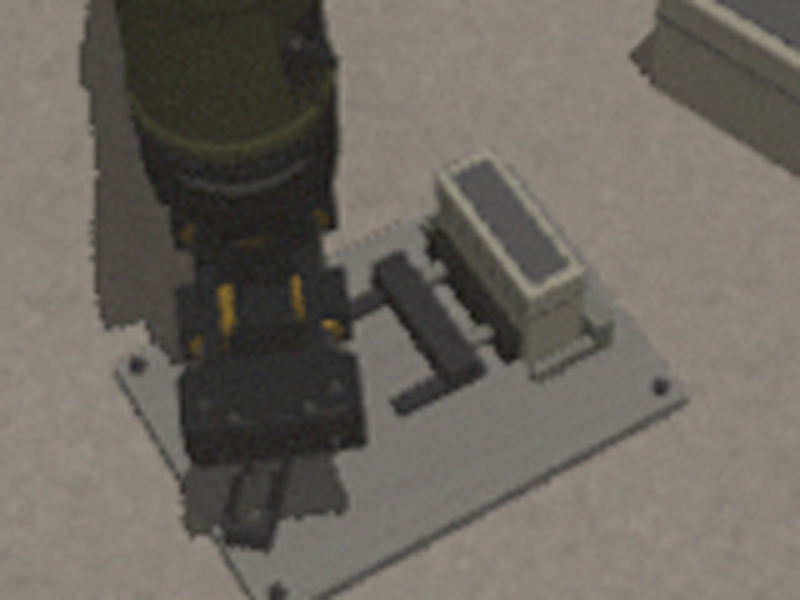

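View pics/t14.png

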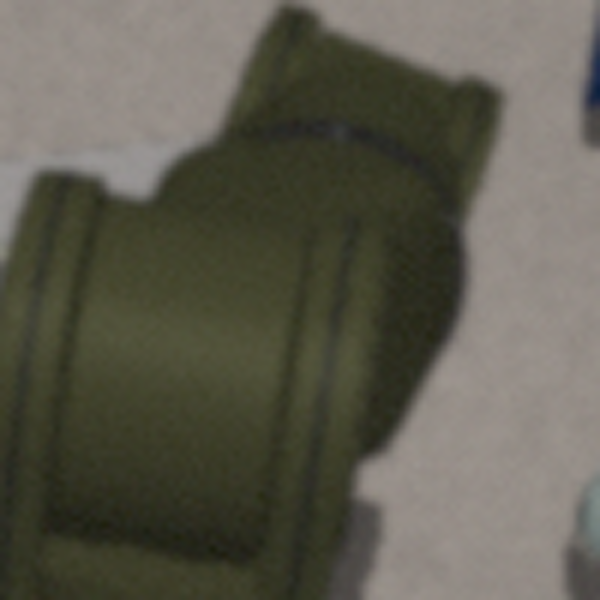

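Request:
step_arm:
  moves:
    - [0,0,0,0.25]
    - [0,0,0,0.25]
    - [0,0,0,0]
    - [0,0,0,0]
    - [0,0,0,0]
    - [0,0,0,0]
    - [0,0,0,0]
    - [0,0,0,0]

```text
time: 24.25
ee_pos: [0.5546, -0.1218, 0.0698]
tcp_rot: [-2.526, -1.839, 0.009]
force: [-1.2, -0.5, 0.4]
grip_width: 0.0155
```

```bash
python3 -c "
from h import *
kn()"
```

```text
t 24.25 knob~ 2.034 pos [ 0.5546 -0.1218  0.0698] corr units [ 0.035 -0.032  0.059] F [-1.2 -0.5  0.4] Tq [-0.201 -0.267  0.412] w 0.0155 J7 0.07 tilt [-0.015  0.011 -1.   ]
```

Request:
step_arm:
  moves:
    - [0,0,0,0.25]
    - [0,0,0,0.15]
    - [0,0,0,0]
    - [0,0,0,0]
    - [0,0,0,0]
    - [0,0,0,0]
    - [0,0,0,0]
    - [0,0,0,0]

```text
time: 25.05
ee_pos: [0.5546, -0.1218, 0.0697]
tcp_rot: [-2.567, -1.782, 0.009]
force: [-2.5, -0.3, 0.9]
grip_width: 0.0155
```

```bash
python3 -c "
from h import *
kn()"
```

```text
t 25.05 knob~ 2.079 pos [ 0.5546 -0.1218  0.0697] corr units [ 0.032 -0.031  0.058] F [-2.5 -0.3  0.9] Tq [-0.321 -0.247  0.463] w 0.0155 J7 0.05 tilt [-0.015  0.011 -1.   ]
```

Request:
step_arm:
  moves:
    - [0,0,0,0.2]
    - [0,0,0,0.15]
    - [0,0,0,0]
    - [0,0,0,0]
    - [0,0,0,0]
    - [0,0,0,0]
    - [0,0,0,0]
    - [0,0,0,0]

```text
time: 25.85
ee_pos: [0.5545, -0.1218, 0.0697]
tcp_rot: [-2.603, -1.729, 0.01]
force: [-2.1, -0.2, 0.1]
grip_width: 0.0159
```

```bash
python3 -c "
from h import *
kn();shot('scene','s15',(230,240,350,320),6)"
```

```text
t 25.85 knob~ 2.12 pos [ 0.5545 -0.1218  0.0697] corr units [ 0.033 -0.032  0.059] F [-2.1 -0.2  0.1] Tq [-0.325 -0.29   0.391] w 0.0159 J7 0.02 tilt [-0.015  0.011 -1.   ]
```

View pics/s15.png

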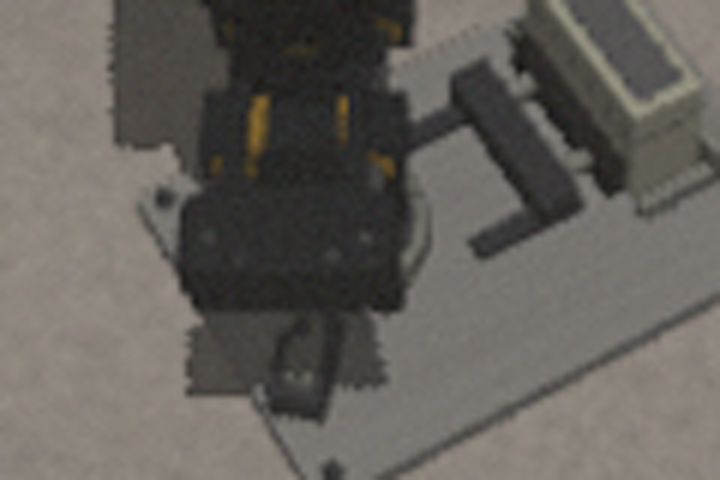

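Request:
step_arm:
  moves:
    - [0,0,0,0.15]
    - [0,0,0,0.15]
    - [0,0,0,0]
    - [0,0,0,0]
    - [0,0,0,0]
    - [0,0,0,0]
    - [0,0,0,0]
    - [0,0,0,0]

```text
time: 26.7
ee_pos: [0.5544, -0.1219, 0.0697]
tcp_rot: [-2.636, -1.677, 0.01]
force: [-1.4, -0.6, 0.2]
grip_width: 0.0153
```

```bash
python3 -c "
from h import *
kn();shot('scene','s16',(230,240,350,320),6);kn();crop('s14','s14b',230,240,350,320,6)"
```

```text
t 26.7 knob~ 2.16 pos [ 0.5544 -0.1219  0.0697] corr units [ 0.035 -0.031  0.056] F [-1.4 -0.6  0.2] Tq [-0.197 -0.23  -0.005] w 0.0153 J7 -0.0 tilt [-0.015  0.011 -1.   ]
t 26.75 knob~ 2.159 pos [ 0.5544 -0.1219  0.0697] corr units [ 0.035 -0.031  0.057] F [-1.8 -0.8 -0.2] Tq [-0.257 -0.277 -0.011] w 0.0158 J7 -0.0 tilt [-0.015  0.011 -1.   ]
```

View pics/s16.png

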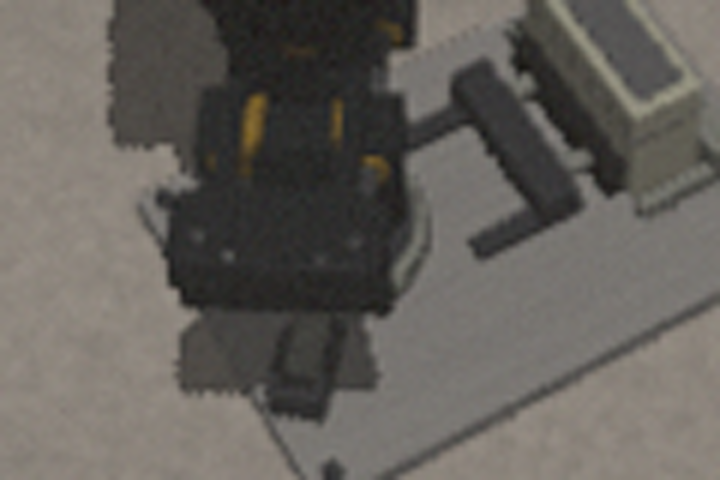

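View pics/s14b.png

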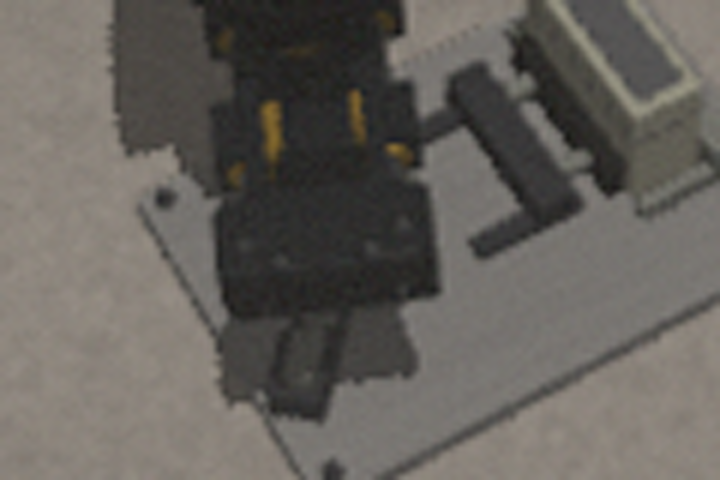

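Request:
step_arm:
  moves:
    - [0,0,0,0]
    - [0,0,0,0]
    - [0,0,0,0]
    - [0,0,0,0]
    - [0,0,0,0]
    - [0,0,0,0]
    - [0,0,0,0]
    - [0,0,0,0]
  fingers: 50

```text
time: 27.55
ee_pos: [0.5556, -0.1208, 0.0698]
tcp_rot: [-2.634, -1.679, 0.007]
force: [-0.1, 0.8, 0.7]
grip_width: 0.0503
```

Request:
step_arm:
  moves:
    - [0,0,-0.3,0]
    - [0,0,-0.6,0]
    - [0,0,-0.7,0]
    - [0,0,-0.7,0]
    - [0,0,-0.7,0]
    - [0,0,-0.7,0]
    - [0,0,-0.3,0]
    - [0,0,0,0]

```text
time: 28.35
ee_pos: [0.5568, -0.1226, 0.1976]
tcp_rot: [-2.635, -1.678, 0.007]
force: [0.1, -0.0, -0.5]
grip_width: 0.0499
```

```bash
python3 -c "
from h import *
kn();shot('wrist','w17');shot('scene','s17',(230,200,390,320),5)"
```

```text
t 28.35 knob~ 2.158 pos [ 0.5568 -0.1226  0.1976] corr units [-1.000e-03 -4.100e-02  4.321e+00] F [ 0.1 -0.  -0.5] Tq [-0.103  0.058  0.006] w 0.0499 J7 -0.04 tilt [-0.013  0.013 -1.   ]
```

View pics/w17.png

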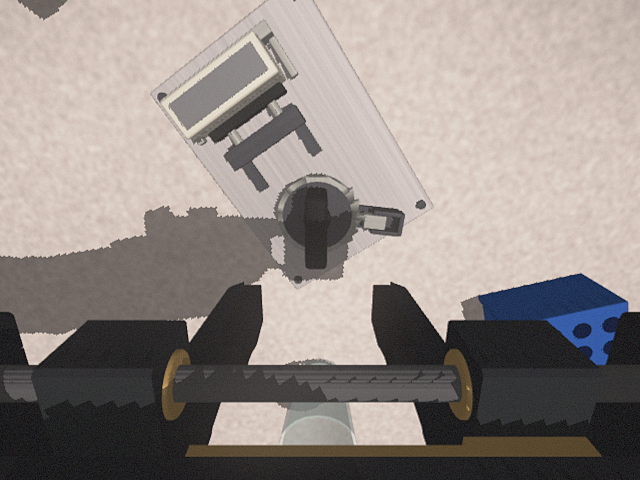

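View pics/s17.png

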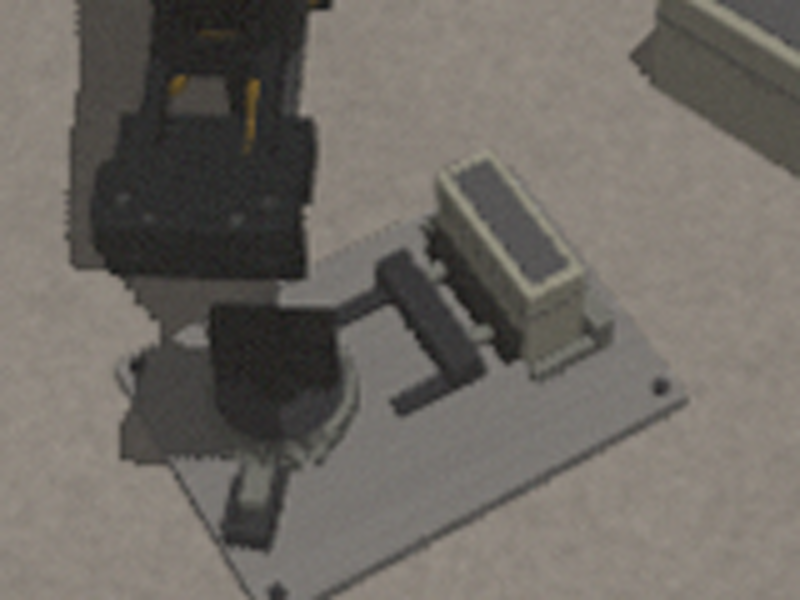

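```bash
python3 - <<'E'
from fc import *
crop('w17','w17a',260,160,420,280,5)
x=s.x
# cassette top corners at z=.068 in w17 crop
crop('w17','w17b',140,0,310,160,4.5)
crop('w4','w4b',170,90,290,180,6)
E
```

```text
[ 0.5424 -0.0464  0.1509  0.0671  0.0993  0.0348  0.0129 -0.0234] [-0.3 -0.4  0.5 -0.5 -0.1 -0.1 -0.5  0.5 -0.   0.6  0.5 -0.   1.7  0.6
  0.4  0.6 -0.5  2.   0.4  0.5]
```

View pics/w17a.png

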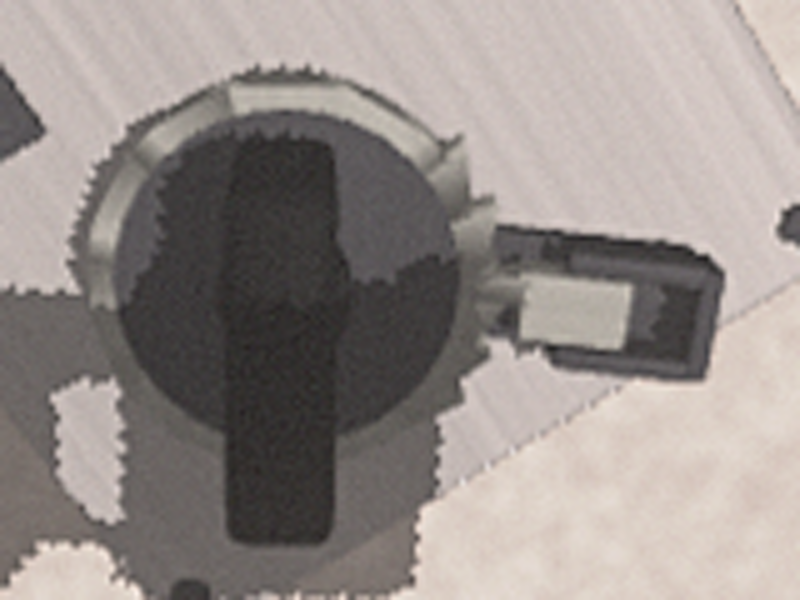

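View pics/w17b.png

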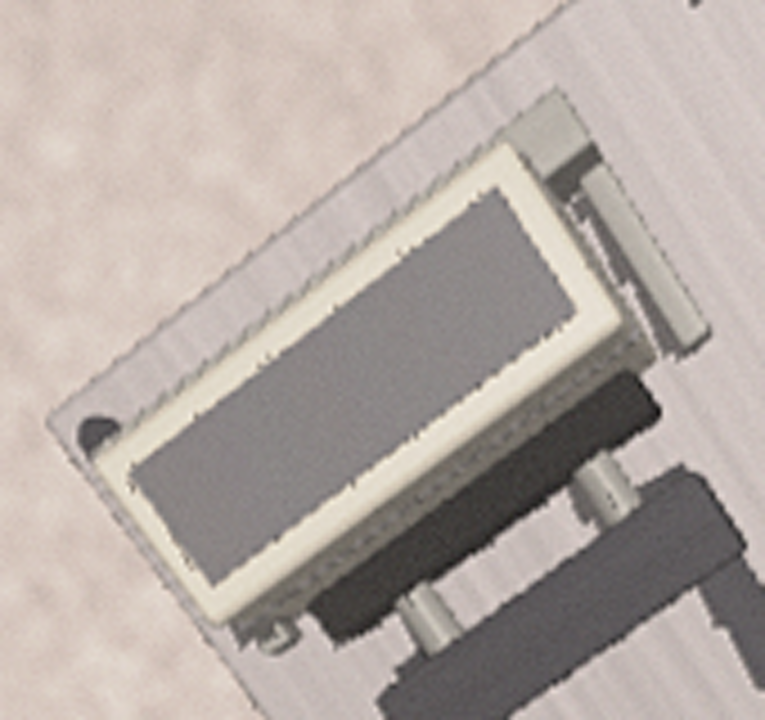

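View pics/w4b.png

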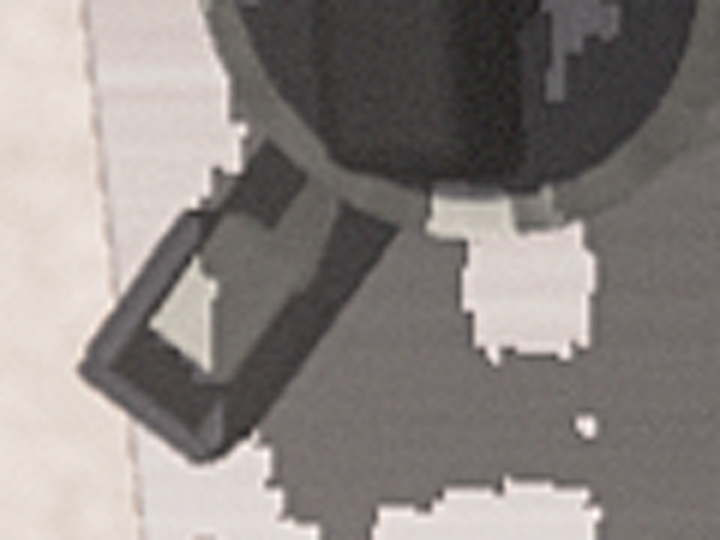

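```bash
python3 - <<'E'
from fc import *
x=s.x
def L(fn,u,v,s,ox,oy,z=.031): return loc(x,ray(fn,(u+.5)/s-.5+ox,(v+.5)/s-.5+oy,z))
a=L('w4',180,349,6,170,90); b=L('w17',632,314,5,260,160); 
c=np.array([0,-.075])
print('pawl rear radius before',np.linalg.norm(a-c),'after',np.linalg.norm(b-c))
# carrier rear outer end as reference
a=L('w4',142,413,6,170,90); b=L('w17',716,322,5,260,160)
print('carrier rear',np.linalg.norm(a-c),np.linalg.norm(b-c))
ps=[L('w17',*q,4.5,140,0,.068) for q in((507,142),(624,325),(222,625),(95,452))]
for p in ps: print(p.round(4))
print('cas',np.mean(ps,0).round(4))
ps=[L('w17',*q,4.5,140,0,.034) for q in((497,143),)]
q=[L('w17',*q,5,260,160,.084) for q in((232,305),(333,305),(232,543),(332,543))]
print([p.round(4) for p in q])
d=(q[2]+q[3]-q[0]-q[1]); print('knob',-np.degrees(np.arctan2(d[1],d[0])),-np.arctan2(d[1],d[0]))
E
```

```text
[ 0.5424 -0.0464  0.1509  0.0671  0.0993  0.0348  0.0129 -0.0234] [-0.3 -0.4  0.5 -0.5 -0.1 -0.1 -0.5  0.5 -0.   0.6  0.5 -0.   1.7  0.6
  0.4  0.6 -0.5  2.   0.4  0.5]
pawl rear radius before 0.06298937471366431 after 0.05967904307081766
carrier rear 0.07304916169513764 0.07417845589297192
[0.0389 0.0575]
[0.0389 0.0286]
[-0.0387  0.0285]
[-0.0384  0.0589]
cas [0.0002 0.0434]
[array([-0.0003, -0.0634]), array([ 0.0116, -0.0712]), array([-0.0208, -0.0935]), array([-0.0085, -0.1016])]
knob 123.80271516720866 2.1607650025765133
```

```bash
python3 -c "
from h import *
print(np.abs(env.read_state()['dq']).max()); print(env.sign_off())"
```

```text
0.02037289815124722
the job is handed in; nothing more can be done
None
```

I stood the white cassette upright in the clamp bed and wound the knob clockwise over two small teeth until the pawl dropped into the deep notch. Then I let go, raised the arm clear and handed the job in at about 28 s.

- **Pawl:** while winding, the torque fell from about 0.4 N m to about 0 at 2.16 rad. The knob was still at about 2.16 rad after release. In the wrist pictures the pawl had moved in about 4.4 mm from the plain rim, so it is roughly 8 mm in and in the deep notch.
- **Cassette:** its top measured upright and centred at about x = 0.0 mm, y = 43.4 mm in the clamp frame, with a calibration uncertainty of about 2 mm. That is inside the 41.5 to 47 mm range and close to the 44 mm expected against the stop.
- **Not checked:** I did not measure the beaker, tube rack and tip box again at the end. The arm stayed well clear of them throughout, and no contact force showed up.
- **Disagreement:** my first fit of the clamp assumed the base plate was centred on the clamp origin and was out by 10 to 20 pixels. Letting the plate be offset brought the fit to about 2 pixels, and that is the one I used.

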